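Pack the bush-driver set into its tray

TASK

Pack the bush-driver set back into its grey tray: lay each of the three solid aluminium driver discs flat, pilot down, in the bored recess that matches its size, and press the steel handle down into the two spring clips until it snaps fully home. The two hollow bushes lying among the discs are not part of the set; leave them where they are.

Things in the scene. Friction and masses are not known exactly. Their poses are not given: they have to be found in the camera images.
- disc_small: the small driver disc, loose: solid bare aluminium, 24 mm thick, shoulder 30 mm in diameter over the upper 16 mm, a pilot 22 mm in diameter over the lower 8 mm, a small dark tapped hole (10 mm) in the middle of its flat top. Stands pilot down on the bench. Origin: centre of its underside; z up along its axis.
- disc_middle: the middle driver disc, loose: solid bare aluminium, 24 mm thick, shoulder 42 mm in diameter over the upper 16 mm, a pilot 34 mm in diameter over the lower 8 mm, a small dark tapped hole (10 mm) in the middle of its flat top. Stands pilot down on the bench. Origin: centre of its underside; z up along its axis.
- disc_large: the large driver disc, loose: solid bare aluminium, 24 mm thick, shoulder 54 mm in diameter over the upper 16 mm, a pilot 46 mm in diameter over the lower 8 mm, a small dark tapped hole (10 mm) in the middle of its flat top. Stands pilot down on the bench. Origin: centre of its underside; z up along its axis.
- handle: the driver handle, loose, 0.25 kg, lying: steel bar 20 mm in diameter, 124 mm long between two hexagonal collars (28 mm across flats, 14 mm long), a 10 mm threaded stub 12 mm long beyond the +x collar. Origin: middle of the bar, on its axis, 14 mm above the bench; x along the bar. It may lie either way round in the clips; grip the bar at its middle.
- nest_small: place of the small disc: plywood block, 76 x 76 x 14 mm, fixed in the tray in a row of three (order varies), with a round recess 39 mm in diameter, 8 mm deep, chamfered, dark rubber floor. Origin: under the recess's centre, on the block's underside, 3 mm above the bench; recess floor 6 mm, top face 14 mm above the origin; x across the tray, away from the clips, y along the row.
- nest_middle: place of the middle disc: plywood block, 76 x 76 x 14 mm, fixed in the tray in a row of three (order varies), with a round recess 51 mm in diameter, 8 mm deep, chamfered, dark rubber floor. Origin: under the recess's centre, on the block's underside, 3 mm above the bench; recess floor 6 mm, top face 14 mm above the origin; x across the tray, away from the clips, y along the row.
- nest_large: place of the large disc: plywood block, 76 x 76 x 14 mm, fixed in the tray in a row of three (order varies), with a round recess 63 mm in diameter, 8 mm deep, chamfered, dark rubber floor. Origin: under the recess's centre, on the block's underside, 3 mm above the bench; recess floor 6 mm, top face 14 mm above the origin; x across the tray, away from the clips, y along the row.
- clip_block: place of the handle: plywood strip 60 x 228 x 8 mm, fixed in the tray, origin under its middle, 3 mm above the bench; x towards the nest row (86 mm off), y along strip and bar. Two sprung clips 14 mm wide at y = +-42 mm, tops 47 mm up. Pressed straight down the bar meets them with its axis about 40 mm above the origin, takes 7 to 10 N, then snaps in: axis 26 mm up. Fingers fit between clips.
- bush_dark: a dark turned bush, 34 mm in diameter, 13 mm high, a plain hollow ring with a wide bore; loose; not part of the set. Origin: centre of its underside.
- bush_bright: a bright steel bush, 30 mm in diameter, 10 mm high, a plain hollow ring with a wide bore; loose; not part of the set. Origin: centre of its underside.
There are look-alikes about, which are no part of the job. Leave any green look-alike of the disc_small alone.

How it is judged:
By the outcome, as a careful person would: the job done as asked, in the order asked, and still so for the second after the job is handed in, with the robot touching nothing.
It also fails if it takes over 99 s, if anything falls off the work surface, if the arm or the gripper's body presses on something with over 40 N, if the wrist force passes 120 N, or if a joint passes its speed limit or range.

ROBOT

A 6-joint arm with a two-finger parallel gripper is mounted at the origin on a cart in front of the work surface, level with it; the furniture and walls round the work are solid. World frame = base frame: x ahead of the robot, y to its left, z up, the work surface at z = 0. Lengths are in m, angles in rad, forces in N, time in s.
With the tool pointing down it reaches from about 0.35 to 0.875 m from the base axis. Payload 15.5 kg.
Tool frame: the origin (TCP) lies midway between the tips of the shut fingers; the grasp point (between the pads) lies 19 mm behind it; z points along the fingers, y is the direction in which the jaws open and shut (so a half turn about z gives the same grasp; the last joint's range is limited). The gripper opens to 85 mm and grips with 20 to 120 N. Pads are 22 mm wide; open, the fingers measure 114 mm over their backs; the gripper's body (76 mm by 85 mm) begins 54 mm behind the grasp point. The pads swing forward as they close: fully open they stand 13 mm farther back than shut.
Start: joints at [1.157, 0.494, 1.345, -0, 1.302, -0.096], TCP at [0.196, 0.594, 0.231] pointing down, gripper open.
Joint ranges: [-2.91, 2.91], [-0.82, 2.16], [0.22, 2.67], [-1.22, 4.37], [0.12, 2.79], [-3.08, 3.08]. Speed limits (rad/s): [1.89, 1.89, 2.57, 3.01, 3.01, 3.01].

INTERFACE

Orientations are given as [roll, pitch, yaw] about the fixed x, y, z axes, in that order (R = Rz(yaw) Ry(pitch) Rx(roll)).
In Python, from bench import env, imaging gives the robot as it stands.
- The arm moves only by the tool step_arm, never from a script. Its argument "plan" is a list of rows, each an object with "translation": the shift along the tool's x, y, z scaled (see below), a list of three; "twist": the turn about the tool's z scaled (see below). In form: [{"translation": [x, y, z], "twist": twist}, ...]. A call has 1 to 20 rows; each row is the pose to reach, as a shift and turn from the pose commanded when the call began, along the tool's axes at that moment; what a row does not reach only later rows make up. The controller multiplies each number of a shift by 80 mm and each number of a turn by pi/2 rad. A row lasts 1/8 s, in which the tool goes at most 62.5 mm and 10.7 degrees, less where a joint would pass 70% of its speed; a pose out of reach is approached as far as the arm can. A call with a number of a shift or a turn outside -1 to 1 is refused whole. A call with a gripper value outside its range is refused whole. "grip" is the opening, from -1 (shut) to 1 (fully open), set as the call begins (left out, the last holds). The fingers move at their own pace and stop on an object; the grip force is fixed at half the most. Time passes only in rows, so rows that repeat a pose let the fingers close. It gives the time, the measured TCP pose, the force and the opening at its end, in the units of the state.
- env.get_state(): the state, without advancing time (a new reading comes with each control period).
- imaging.camera(name): name is "side" or "top"; returns (picture, depth): 384x512x3 uint8, red, green, blue; 384x512 float32, m along the optical axis (not along the pixel's ray), 0 where there is no reading.
- imaging.camera_model(name): a dict with "camera_matrix" (3x3 intrinsics, pixels), "world_from_camera" (4x4, takes a point from camera to world coordinates). Camera axes: x right, y up, looking along -z (the intrinsics and any distortion apply to the point x, -y, -z); pixel columns grow to the right and rows downward; lengths in m; the calibration is good to about 2 mm. A picture is of the moment at which its call begins. camera_model takes no time and is no camera call.
- env.job_done(): hands the job in, once; it reports no verdict.
The state is a dict: "time": time; "joint_pos": joint angles; "qvel": joint speeds; "effort": joint torques, N m; "tcp_pos": TCP position; "ee_rot": TCP orientation; "wrist_force": force on the tool from outside, world axes, zero at the start; "moment": the same for the moment, N m; "finger_gap": finger opening in m.
Only numpy, scipy, OpenCV 4.12 (cv2) and the standard library are available. Lean on these libraries where they do the work, as an engineer would, in place of code of your own. Each camera call takes 0.05 s, during which the arm holds its last target.

## Working session

There is one attempt and no reset: what is moved stays moved. The work goes in short steps, Python scripts to look and compute and a tool call to move; the robot and the scene stay as the last step left them, time stands still between calls to the robot, and variables do not carry over. Pictures are saved under pics/ and viewed, and the job is handed in when it is done.

Besides the shell and the picture viewer there is one more tool, called as name(argument=value, ...), one argument or row to a line, values as JSON. step_arm: Moves the arm, as the interface text tells. Shifts and turns lie within -1 to 1; 1 stands for 80 mm of shift or pi/2 rad of turn. Its arguments: {"type":"object","properties":{"plan":{"type":"array","items":{"type":"object","properties":{"translation":{"type":"array","items":{"type":"number"}},"twist":{"type":"number"}}}},"grip":{"type":"number"}},"required":["plan"]}

```bash
mkdir -p pics; ls; python3 - <<'E'
from bench import env, imaging
import cv2, numpy as np
for n in ("top","side"):
    p,d=imaging.camera(n)
    np.savez(f"pics/{n}0.npz",p=p,d=d)
    cv2.imwrite(f"pics/{n}0.png",p[:,:,::-1])
    m=imaging.camera_model(n); print(n,m)
print(env.get_state())
E
```

```text
pics
top {'camera_matrix': array([[408.06015567,   0.        , 257.78113222],
       [  0.        , 408.06015567, 190.93309669],
       [  0.        ,   0.        ,   1.        ]]), 'world_from_camera': array([[-0.01507734,  0.99567198, -0.09170599,  0.42862227],
       [-0.99987845, -0.01464947,  0.00533701, -0.00292117],
       [ 0.00397046,  0.09177531,  0.99577182,  0.94559408],
       [ 0.        ,  0.        ,  0.        ,  1.        ]])}
side {'camera_matrix': array([[372.21206911,   0.        , 256.9602746 ],
       [  0.        , 372.21206911, 184.50003919],
       [  0.        ,   0.        ,   1.        ]]), 'world_from_camera': array([[ 0.92600327,  0.19656079, -0.32230699,  0.22884862],
       [-0.37751341,  0.48496781, -0.78885351, -0.71514518],
       [ 0.00125085,  0.85215614,  0.52328611,  0.51297164],
       [ 0.        ,  0.        ,  0.        ,  1.        ]])}
{'time': 0.1, 'joint_pos': array([ 1.15651784e+00,  4.94116849e-01,  1.34608183e+00,  3.92235633e-05,
        1.30246226e+00, -9.54528461e-02]), 'qvel': array([-0.00022367, -0.00122457, -0.00365144,  0.00079449,  0.00180352,
        0.00012762]), 'effort': array([ 2.57055792e-03, -8.83591676e+01, -3.84570086e+01, -2.78332476e-05,
        4.98528752e-03,  3.65322944e-05]), 'tcp_pos': array([0.19573582, 0.59322505, 0.23075819]), 'ee_rot': array([-3.14053284e+00, -1.39452450e-04,  2.82275651e+00]), 'wrist_force': array([-0.42053422, -0.05396083,  0.24279757]), 'moment': array([ 0.04013589, -0.03603763, -0.03077124]), 'finger_gap': 0.08563550212300879}
```

View pics/top0.png

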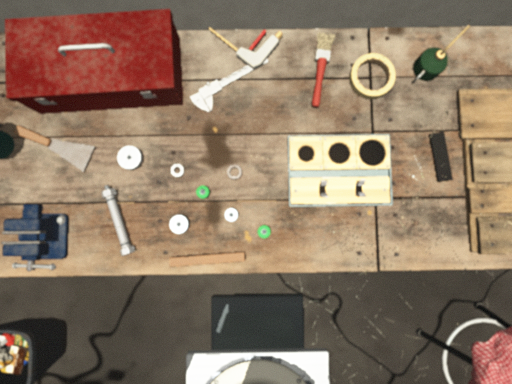

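View pics/side0.png

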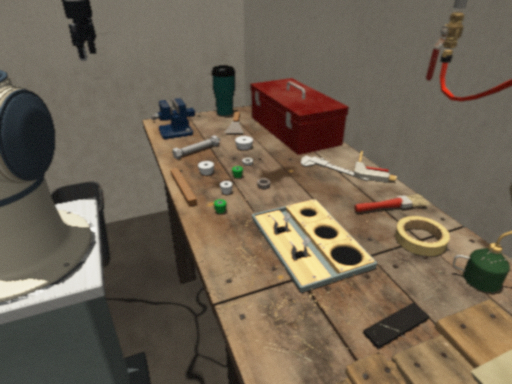

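```bash
python3 - <<'E'
import cv2, numpy as np
z=np.load("pics/top0.npz");p=z['p'][:,:,::-1]
cv2.imwrite("pics/c1.png",cv2.resize(p[135:265,90:280],None,fx=4.2,fy=4.2,interpolation=cv2.INTER_CUBIC))
cv2.imwrite("pics/c2.png",cv2.resize(p[125:215,280:400],None,fx=6,fy=6,interpolation=cv2.INTER_CUBIC))
E
```

```text
(no output)
```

View pics/c1.png

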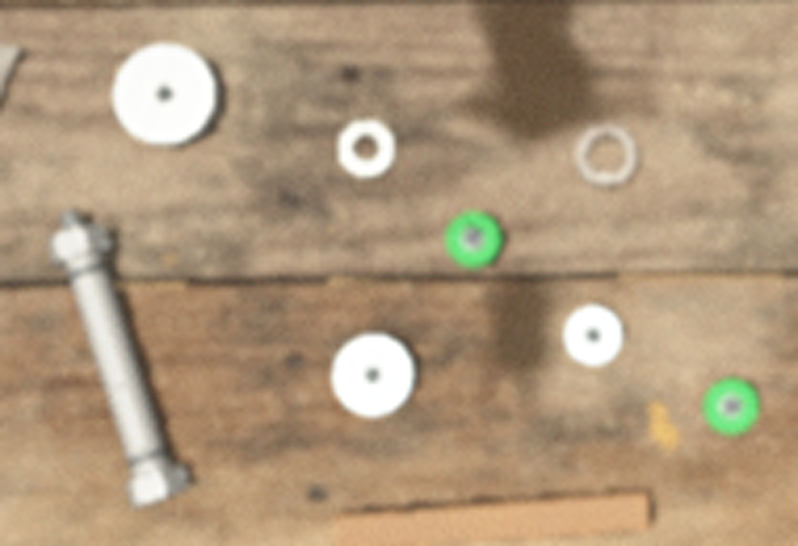

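View pics/c2.png

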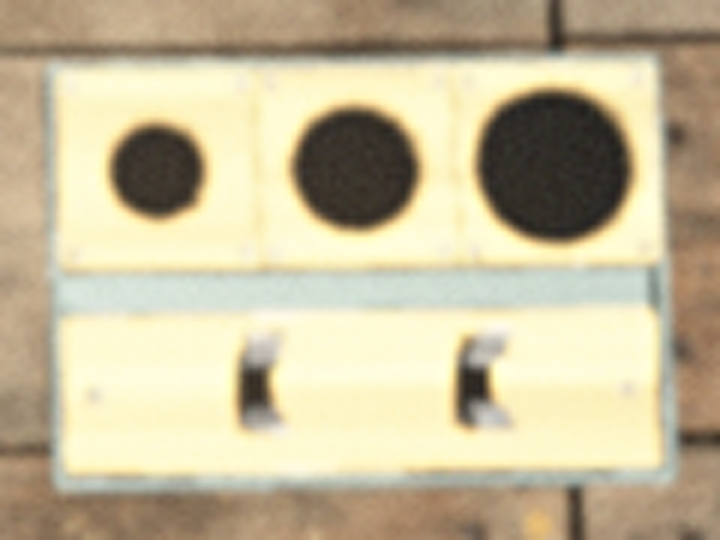

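```bash
cat > h.py <<'E'
import cv2, numpy as np
from bench import imaging
def ray(n,uv,z):
    m=imaging.camera_model(n);K=m["camera_matrix"];T=m["world_from_camera"]
    uv=np.atleast_2d(np.float64(uv)); 
    d=np.c_[(uv[:,0]-K[0,2])/K[0,0],-(uv[:,1]-K[1,2])/K[1,1],-np.ones(len(uv))]@T[:3,:3].T
    c=T[:3,3]; return c+d*((z-c[2])/d[:,2])[:,None]
def proj(n,P):
    m=imaging.camera_model(n);K=m["camera_matrix"];T=m["world_from_camera"]
    q=(np.atleast_2d(P)-T[:3,3])@T[:3,:3]; return np.c_[K[0,0]*q[:,0]/-q[:,2]+K[0,2], K[1,1]*q[:,1]/q[:,2]+K[1,2]]
def blob(mask,near,r=30):
    n,l,s,c=cv2.connectedComponentsWithStats(mask.astype(np.uint8))
    i=1+np.argmin(np.hypot(*(c[1:]-near).T)+1e3*(s[1:,4]<15)); return l==i,c[i],s[i]
E
python3 - <<'E'
from h import *
z=np.load("pics/top0.npz");p=z['p'].astype(int);d=z['d']
print(imaging.camera_model("top").keys())
mn=p.min(2)
for nm,uv in dict(small=(231,215),middle=(179,224),large=(129,157),bb=(177,170)).items():
    m,c,s=blob(mn>200,uv); m=m.astype(np.uint8)
    cn,_=cv2.findContours(m,cv2.RETR_EXTERNAL,cv2.CHAIN_APPROX_NONE)
    e=cv2.minEnclosingCircle(cn[0]); el=cv2.fitEllipse(cn[0])
    w=ray("top",[el[0]],0.024)[0]; print(nm,c,e,el,"world",w.round(4),"depth",d[int(c[1]),int(c[0])+4], "diam",2*e[1]*.92/408)
for nm,uv in dict(ns=(306,153),nm=(339,153),nl=(372,152)).items():
    m,c,s=blob((p.max(2)<110),uv); m=m.astype(np.uint8)
    cn,_=cv2.findContours(m,cv2.RETR_EXTERNAL,cv2.CHAIN_APPROX_NONE)
    el=cv2.fitEllipse(cn[0])
    print(nm,c,s,el,"world",ray("top",[el[0]],0.017)[0].round(4))
# tray strip: edges of light wood, strip
wood=(p[:,:,0]>215)&(p[:,:,1]>200)&(p[:,:,2]>130)
wood[:125]=0;wood[215:]=0;wood[:,:280]=0;wood[:,400:]=0
for nm,uv,h in (("row",(339,140),.017),("strip",(340,200),.011)):
    n,l,s,c=cv2.connectedComponentsWithStats(wood.astype(np.uint8)); i=l[uv[1],uv[0]]; print(i,s[i])
    pts=np.argwhere(l==i)[:,::-1].astype(np.float32)
    r=cv2.minAreaRect(ray("top",pts,h)[:,:2].astype(np.float32)*1000); print(nm,r)
# handle
m,c,s=blob((mn>105),(117,222)); print("handle",c,s)
cv2.imwrite("pics/hm.png",cv2.resize(m[170:270,80:150].astype(np.uint8)*255,None,fx=5,fy=5))
E
```

```text
dict_keys(['camera_matrix', 'world_from_camera'])
small [230.71333333 214.46666667] ((230.8076934814453, 214.40383911132812), 6.992413520812988) ((230.70059204101562, 214.45498657226562), (13.175289154052734, 13.384644508361816), 156.1354522705078) world [0.4611 0.054  0.024 ] depth 0.9193582 diam 0.03153441391739191
middle [178.21478873 223.93661972] ((178.2906951904297, 223.91860961914062), 9.659320831298828) ((178.21478271484375, 223.94349670410156), (18.086381912231445, 18.655288696289062), 21.252635955810547) world [0.4416 0.1722 0.024 ] depth 0.9189258 diam 0.043561642964680986
large [128.53793103 156.99770115] ((128.44915771484375, 156.940673828125), 11.94921875) ((128.5420684814453, 156.99017333984375), (22.53040885925293, 23.33123779296875), 60.21004104614258) world [0.5956 0.2859 0.024 ] depth 0.93109673 diam 0.05388863357843138
bb [176.78640777 169.95145631] ((176.61476135253906, 169.68032836914062), 6.522799968719482) ((176.72557067871094, 169.85545349121094), (12.110384941101074, 12.406412124633789), 39.70647048950195) world [0.5644 0.176  0.024 ] depth 0.94194496 diam 0
[... 210 characters left out ...]
 [338.81756757 152.76689189] [329 144  20  19 296] ((338.81719970703125, 152.77676391601562), (18.12864112854004, 18.957969665527344), 111.92021179199219) world [ 0.5998 -0.1962  0.017 ]
nl [371.78105263 152.20421053] [360 140  25  25 475] ((371.79132080078125, 152.21022033691406), (23.240034103393555, 24.20648193359375), 121.05016326904297) world [ 0.6    -0.2724  0.017 ]
1 [ 289  135  102   36 2251]
row ((600.94189453125, -196.8861083984375), (232.8839569091797, 80.29998016357422), 89.97127532958984)
2 [ 290  172  101   33 2658]
strip ((518.355712890625, -197.13612365722656), (229.89968872070312, 74.02267456054688), 88.7208023071289)
handle [124.27272727 204.18181818] [121 203  10   5  22]
```

```bash
python3 - <<'E'
import cv2, numpy as np
z=np.load("pics/top0.npz");p=z['p'][:,:,::-1]
cv2.imwrite("pics/c3.png",cv2.resize(p[175:265,85:150],None,fx=6,fy=6,interpolation=cv2.INTER_CUBIC))
s=np.load("pics/side0.npz")['p'][:,:,::-1]
cv2.imwrite("pics/c4.png",cv2.resize(s[190:300,245:380],None,fx=5,fy=5,interpolation=cv2.INTER_CUBIC))
E
```

```text
(no output)
```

View pics/c3.png

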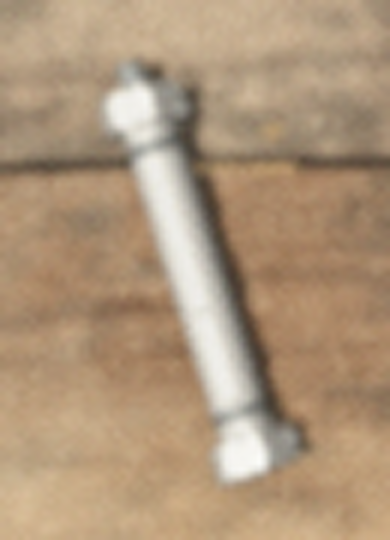

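View pics/c4.png

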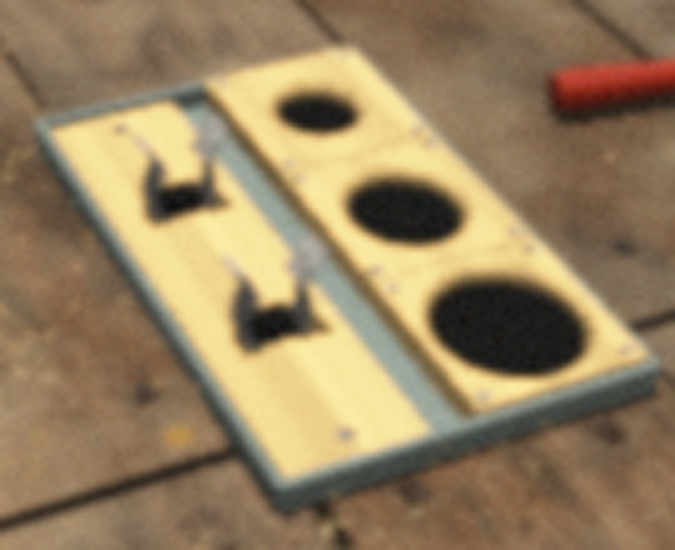

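```bash
python3 - <<'E'
from h import *
e=ray("top",[(112,201.2),(124.5,243.3)],.014); print(e, np.linalg.norm(e[1]-e[0]), e.mean(0), np.arctan2(*(e[0]-e[1])[[1,0]]))
print(ray("top",[(323,189.2),(359.2,189.2)],.013))
s=np.load("pics/side0.npz")['p'][:,:,::-1].copy()
s=cv2.resize(s,None,fx=5,fy=5,interpolation=cv2.INTER_CUBIC)
def circ(c,r,z,col):
    a=np.linspace(0,2*np.pi,60); P=np.c_[c[0]+r*np.cos(a),c[1]+r*np.sin(a),a*0+z]
    q=(proj("side",P)*5+2).astype(int); cv2.polylines(s,[q.reshape(-1,1,2)],True,col,1)
for c,r in (((.6005,-.120),.0195),((.6005,-.1965),.0255),((.6005,-.2728),.0315)): circ(c,r,.017,(0,0,255))
for c,r in (((.4611,.054),.015),((.4416,.1722),.021),((.5956,.2859),.027)): circ(c,r,.024,(0,0,255))
q=(proj("side",e)*5+2).astype(int); cv2.line(s,q[0].tolist(),q[1].tolist(),(0,0,255),1)
c=np.array([.5145,-.197])
for y in(-.042,.042):
  for a in (-7,7):
    q=(proj("side",[[c[0]-.02,c[1]+y+a/1000,.05],[c[0]+.02,c[1]+y+a/1000,.05]])*5+2).astype(int);cv2.line(s,q[0].tolist(),q[1].tolist(),(255,0,0),1)
    q=(proj("side",[[c[0],c[1]+y+a/1000,.011],[c[0],c[1]+y+a/1000,.05]])*5+2).astype(int);cv2.line(s,q[0].tolist(),q[1].tolist(),(0,255,0),1)
cv2.imwrite("pics/o1.png",s[190*5:300*5,245*5:380*5]); cv2.imwrite("pics/o2.png",s[128*5:215*5,165*5:280*5])
E
```

```text
[[0.49576891 0.32538992 0.014     ]
 [0.39986188 0.29546019 0.014     ]] 0.10046863505671519 [0.4478154  0.31042505 0.014     ] 0.30249329652837814
[[ 0.5163037  -0.15780521  0.013     ]
 [ 0.51508034 -0.24104894  0.013     ]]
```

View pics/o1.png

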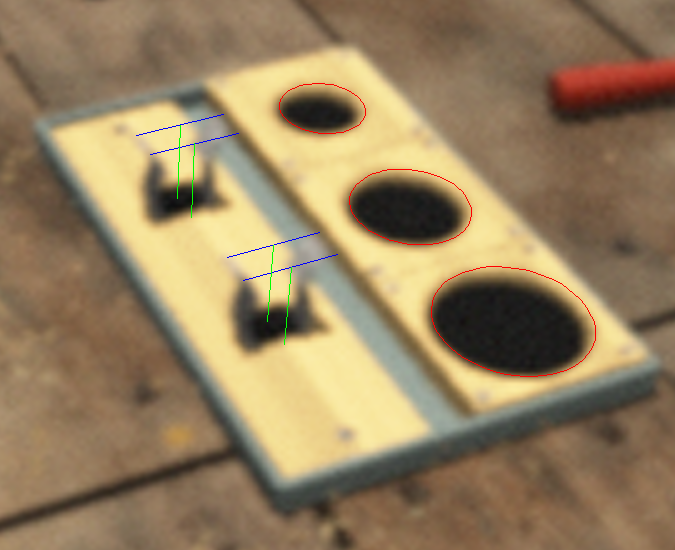

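View pics/o2.png

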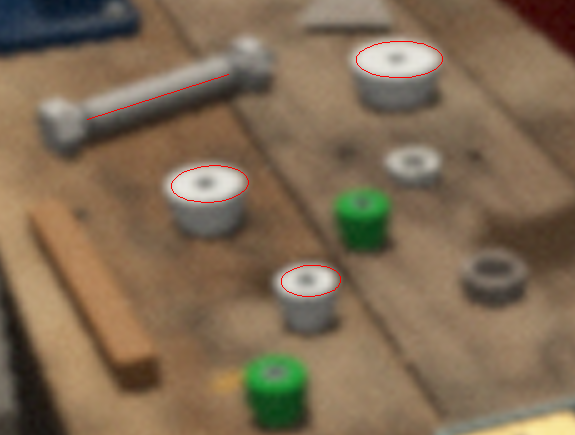

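step_arm(
  plan=[
    {"translation": [-0.6, -0.9, 0], "twist": 0.12},
    {"translation": [-0.6, -0.9, 0], "twist": 0.24},
    {"translation": [-0.6, -0.9, 0], "twist": 0.36},
    {"translation": [-0.6, -0.9, 0], "twist": 0.48},
    {"translation": [-0.6, -0.9, 0], "twist": 0.6},
    {"translation": [-0.6, -0.9, 0], "twist": 0.72},
    {"translation": [-0.6, -0.9, 0], "twist": 0.797},
    {"translation": [-0.6, -0.9, 0], "twist": 0.797},
  ],
)

```text
time: 1.1
tcp_pos: [0.2188, 0.5099, 0.2311]
ee_rot: [-3.141, 0.0, 1.572]
wrist_force: [0.4, -0.0, 0.7]
finger_gap: 0.0856
```

step_arm(
  plan=[
    {"translation": [-0.5, 0.25, 0], "twist": 0},
    {"translation": [-1, 0.5, 0], "twist": 0},
  ],
)

```text
time: 1.35
tcp_pos: [0.2591, 0.4292, 0.231]
ee_rot: [-3.142, 0.0, 1.576]
wrist_force: [0.2, 0.6, -0.6]
finger_gap: 0.0854
```

step_arm(
  plan=[
    {"translation": [-0.6, 0.3, 0], "twist": 0},
    {"translation": [-1, 0.5, 0], "twist": 0},
  ],
)

```text
time: 1.6
tcp_pos: [0.2994, 0.3483, 0.2312]
ee_rot: [-3.142, 0.0, 1.574]
wrist_force: [0.5, 0.4, -0.3]
finger_gap: 0.0855
```

step_arm(
  plan=[
    {"translation": [-0.6, 0.3, 0], "twist": 0},
    {"translation": [-1, 0.5, 0], "twist": 0},
  ],
)

```text
time: 1.85
tcp_pos: [0.3394, 0.2683, 0.2313]
ee_rot: [-3.142, 0.0, 1.574]
wrist_force: [-0.1, 0.6, 0.4]
finger_gap: 0.0854
```

step_arm(
  plan=[
    {"translation": [-0.6, 0.3, 0.3], "twist": 0},
    {"translation": [-1, 0.5, 0.5], "twist": 0},
  ],
)

```text
time: 2.1
tcp_pos: [0.3794, 0.1883, 0.1907]
ee_rot: [3.142, 0.0, 1.574]
wrist_force: [-0.4, -0.1, 0.2]
finger_gap: 0.0853
```

step_arm(
  plan=[
    {"translation": [-0.6, 0.5, 0.3], "twist": 0},
    {"translation": [-1, 0.9, 0.5], "twist": 0},
    {"translation": [-1, 0.9, 0.5], "twist": 0},
  ],
)

```text
time: 2.48
tcp_pos: [0.4526, 0.1079, 0.1501]
ee_rot: [-3.141, 0.0, 1.571]
wrist_force: [-0.4, -0.4, -0.6]
finger_gap: 0.0857
```

step_arm(
  plan=[
    {"translation": [-0.674, 0.1, 0.5], "twist": 0},
    {"translation": [-0.674, 0.1, 0.9], "twist": 0},
    {"translation": [-0.674, 0.1, 0.9], "twist": 0},
  ],
)

```text
time: 2.85
tcp_pos: [0.4573, 0.0562, 0.0781]
ee_rot: [-3.137, -0.0, 1.572]
wrist_force: [-1.1, 1.0, 0.2]
finger_gap: 0.0856
```

```bash
python3 - <<'E'
from h import *
for n,b in (("top",(180,160,290,280)),("side",(190,90,300,210))):
    p,_=imaging.camera(n); x0,y0,x1,y1=b
    cv2.imwrite(f"pics/a_{n}.png",cv2.resize(p[y0:y1,x0:x1,::-1],None,fx=4.5,fy=4.5,interpolation=cv2.INTER_CUBIC))
a=cv2.imread("pics/a_top.png");b=cv2.imread("pics/a_side.png");b=cv2.resize(b,(a.shape[1],a.shape[0]));cv2.imwrite("pics/a.png",cv2.resize(np.hstack([a,b]),(800,440)))
E
```

```text
(no output)
```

View pics/a.png

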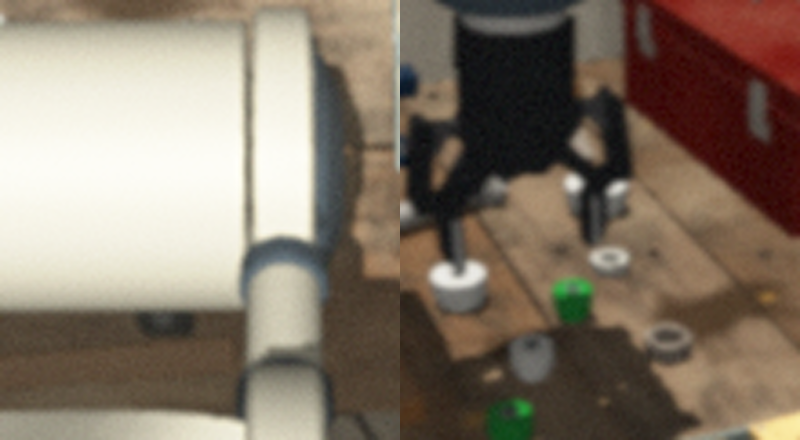

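```bash
python3 -c "
from bench import env
s=env.get_state();print(s['time'],s['tcp_pos'],s['ee_rot'])"
```

```text
2.95 [0.45881728 0.05683763 0.08003805] [-3.14131400e+00 -1.01856233e-04  1.57275092e+00]
```

step_arm(
  plan=[
    {"translation": [0, 0, 0.45], "twist": 0},
    {"translation": [0, 0, 0.85], "twist": 0},
    {"translation": [0, 0, 0.85], "twist": 0},
    {"translation": [0, 0, 0.85], "twist": 0},
  ],
)

```text
time: 3.45
tcp_pos: [0.4597, 0.0566, 0.0128]
ee_rot: [3.14, 0.0, 1.572]
wrist_force: [-0.2, -0.4, 0.1]
finger_gap: 0.0857
```

step_arm(
  grip=-1,
  plan=[
    {"translation": [0, 0, 0], "twist": 0},
    {"translation": [0, 0, 0], "twist": 0},
    {"translation": [0, 0, 0], "twist": 0},
    {"translation": [0, 0, 0], "twist": 0},
    {"translation": [0, 0, 0], "twist": 0},
    {"translation": [0, 0, 0], "twist": 0},
  ],
)

```text
time: 4.2
tcp_pos: [0.4592, 0.0562, 0.0119]
ee_rot: [3.141, 0.0, 1.571]
wrist_force: [-2.1, 0.6, 17.8]
finger_gap: 0.0261
```

```bash
cat > look.py <<'E'
import sys
from h import *
from bench import env
n,x0,y0,x1,y1,f=sys.argv[1],*map(int,sys.argv[2:6]),sys.argv[6]
p,_=imaging.camera(n); k=min(800/(x1-x0),600/(y1-y0))
cv2.imwrite(f"pics/{f}.png",cv2.resize(p[y0:y1,x0:x1,::-1],None,fx=k,fy=k,interpolation=cv2.INTER_CUBIC))
s=env.get_state();print(s['time'],s['tcp_pos'].round(4),s['ee_rot'].round(4),s['wrist_force'].round(1),s['finger_gap'])
E
python3 look.py side 190 120 290 200 b1
```

```text
4.25 [0.4592 0.0562 0.0119] [3.1408 0.     1.5709] [-2.6  0.5 17.5] 0.026260917939301166
```

View pics/b1.png

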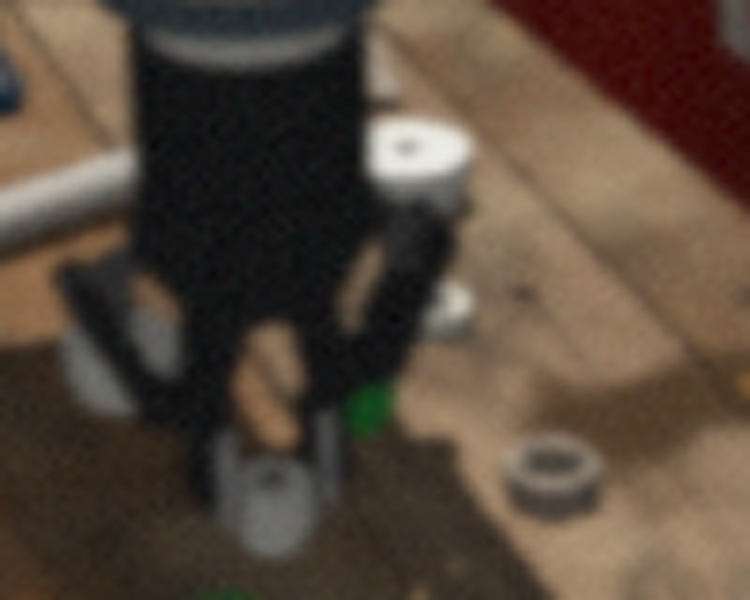

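step_arm(
  plan=[
    {"translation": [0, 0, -0.3], "twist": 0},
    {"translation": [0, 0, -0.8], "twist": 0},
    {"translation": [0, 0, -1], "twist": 0},
    {"translation": [0, 0, -1], "twist": 0},
  ],
)

```text
time: 4.75
tcp_pos: [0.4595, 0.0562, 0.0922]
ee_rot: [3.139, 0.0, 1.571]
wrist_force: [-0.2, 0.1, -0.5]
finger_gap: 0.0258
```

```bash
python3 look.py side 190 90 290 170 b2
```

```text
4.8 [0.459  0.0562 0.0913] [3.1409 0.     1.5709] [ 0.4 -0.2 -0.3] 0.026297642345263526
```

View pics/b2.png

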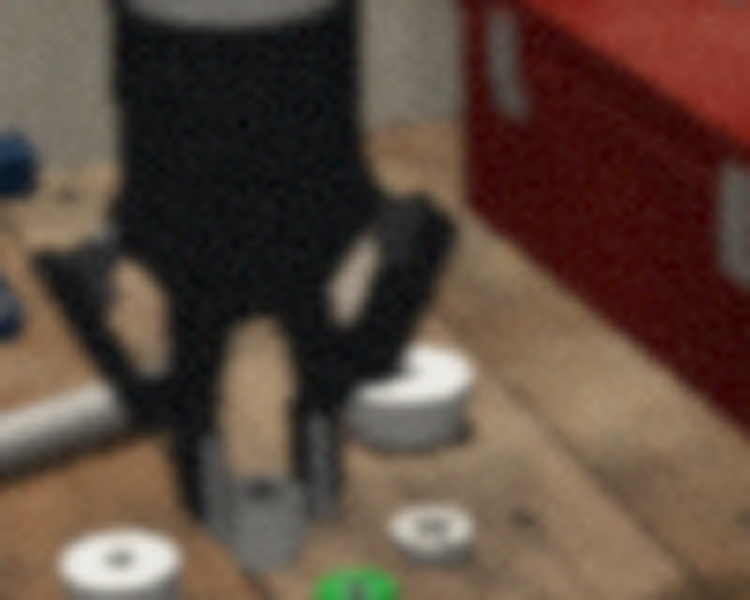

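step_arm(
  plan=[
    {"translation": [-0.36, 0.3, 0], "twist": 0},
    {"translation": [-0.73, 0.59, 0], "twist": 0},
  ],
)

```text
time: 5.05
tcp_pos: [0.5061, -0.0027, 0.0901]
ee_rot: [-3.14, -0.0, 1.572]
wrist_force: [0.5, 2.4, -0.8]
finger_gap: 0.0259
```

step_arm(
  plan=[
    {"translation": [-0.36, 0.3, 0], "twist": 0},
    {"translation": [-0.73, 0.59, 0], "twist": 0},
  ],
)

```text
time: 5.3
tcp_pos: [0.5534, -0.0615, 0.0898]
ee_rot: [-3.14, -0.001, 1.571]
wrist_force: [-0.5, 0.5, 0.4]
finger_gap: 0.0262
```

step_arm(
  plan=[
    {"translation": [-0.36, 0.3, 0], "twist": 0},
    {"translation": [-0.73, 0.58, 0], "twist": 0},
    {"translation": [-0.73, 0.58, 0.1], "twist": 0},
    {"translation": [-0.73, 0.58, 0.4], "twist": 0},
    {"translation": [-0.73, 0.58, 0.4], "twist": 0},
  ],
)

```text
time: 5.92
tcp_pos: [0.5976, -0.118, 0.0567]
ee_rot: [-3.137, -0.002, 1.571]
wrist_force: [0.2, 0.3, -0.2]
finger_gap: 0.0261
```

```bash
python3 look.py side 260 160 360 240 b3;  python3 look.py top 260 100 400 205 b3t
```

```text
5.975 [ 0.5984 -0.1182  0.058 ] [-3.1385e+00 -1.0000e-03  1.5712e+00] [-0.5  0.9 -0.5] 0.026381466594670187
6.025 [ 0.5991 -0.1184  0.0589] [-3.1402e+00 -5.0000e-04  1.5712e+00] [ 0.6  0.  -0.4] 0.026133430527608945
```

View pics/b3.png

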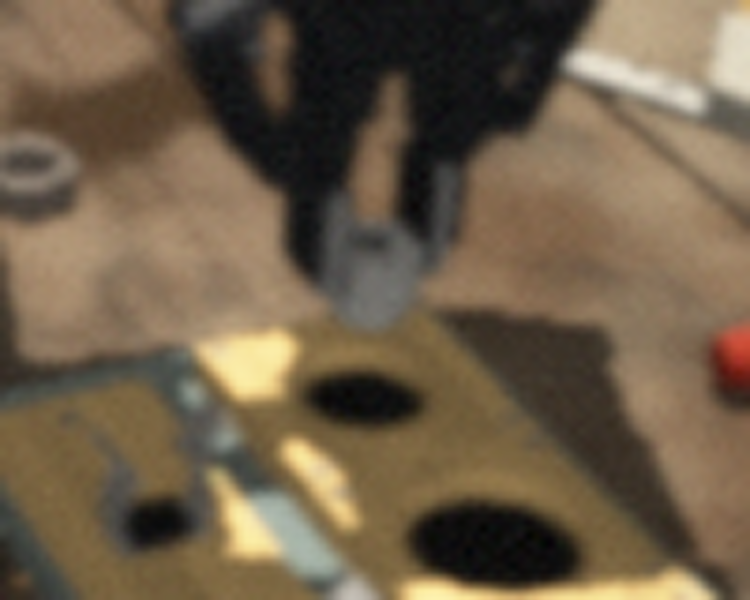

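View pics/b3t.png

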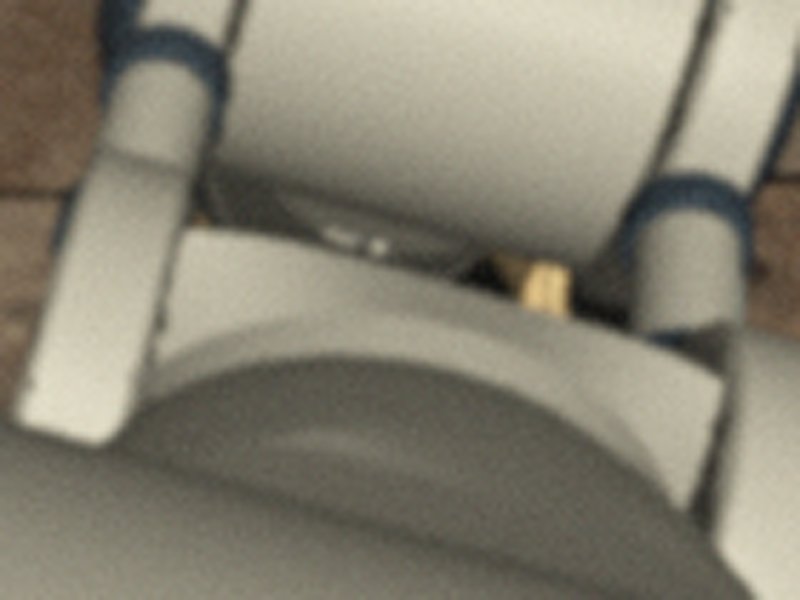

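```bash
python3 - <<'E'
from h import *
q=proj("side",[[.5985,-.1203,.070],[.6,-.1205,.017],[.6,-.1205,.009]]); print(q,(q-[260,160])*7.5)
E
```

```text
[[310.13913583 191.91592379]
 [308.99352769 211.40192859]
 [308.73362384 214.24653989]] [[376.04351872 239.36942842]
 [367.45145769 385.51446444]
 [365.50217878 406.8490492 ]]
```

step_arm(
  plan=[
    {"translation": [0, -0.01, 0.2], "twist": 0},
    {"translation": [0, -0.01, 0.4], "twist": 0},
    {"translation": [0, -0.01, 0.45], "twist": 0},
    {"translation": [0, -0.01, 0.45], "twist": 0},
    {"translation": [0, -0.01, 0.45], "twist": 0},
  ],
)

```text
time: 6.65
tcp_pos: [0.5992, -0.1191, 0.0236]
ee_rot: [3.141, 0.0, 1.571]
wrist_force: [0.8, 0.4, -0.5]
finger_gap: 0.0259
```

```bash
python3 look.py side 260 160 360 240 b4
```

```text
6.7 [ 0.5992 -0.1191  0.0237] [3.1409e+00 2.0000e-04 1.5709e+00] [ 0.4 -0.4 -0.4] 0.025902748144514407
```

View pics/b4.png

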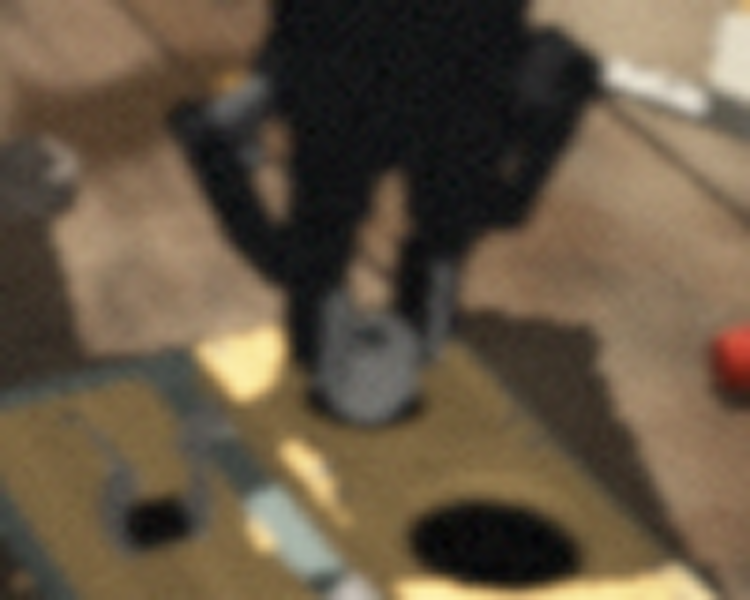

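step_arm(
  plan=[
    {"translation": [0, 0, 0.025], "twist": 0},
    {"translation": [0, 0, 0.025], "twist": 0},
  ],
)

```text
time: 6.95
tcp_pos: [0.599, -0.119, 0.0213]
ee_rot: [3.142, 0.0, 1.571]
wrist_force: [-0.5, -1.2, -0.5]
finger_gap: 0.0258
```

step_arm(
  grip=0.35,
  plan=[
    {"translation": [0, 0, 0], "twist": 0},
    {"translation": [0, 0, 0], "twist": 0},
    {"translation": [0, 0, 0], "twist": 0},
  ],
)

```text
time: 7.32
tcp_pos: [0.599, -0.119, 0.0213]
ee_rot: [3.142, 0.0, 1.571]
wrist_force: [1.5, -0.2, 0.5]
finger_gap: 0.0577
```

step_arm(
  plan=[
    {"translation": [0, 0, -0.4], "twist": 0},
    {"translation": [0, 0, -1], "twist": 0},
    {"translation": [0, 0, -1], "twist": 0},
  ],
)

```text
time: 7.7
tcp_pos: [0.6009, -0.1196, 0.1047]
ee_rot: [3.136, 0.002, 1.571]
wrist_force: [-0.0, 0.6, -0.3]
finger_gap: 0.0579
```

```bash
python3 look.py side 260 160 360 240 b5
```

```text
7.75 [ 0.5998 -0.1193  0.1027] [3.1387e+00 9.0000e-04 1.5709e+00] [ 0.3  0.7 -0.4] 0.05777075340555928
```

View pics/b5.png

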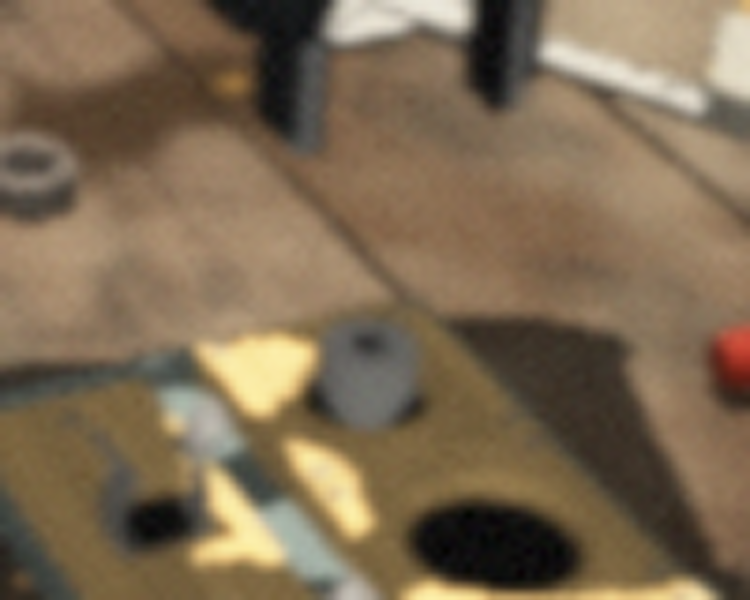

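step_arm(
  grip=1,
  plan=[
    {"translation": [0.45, -0.25, 0], "twist": 0},
    {"translation": [0.91, -0.494, 0], "twist": 0},
  ],
)

```text
time: 8.0
tcp_pos: [0.5582, -0.0455, 0.1001]
ee_rot: [-3.14, -0.0, 1.57]
wrist_force: [0.8, 0.4, 0.1]
finger_gap: 0.0856
```

step_arm(
  plan=[
    {"translation": [0.55, -0.3, 0], "twist": 0},
    {"translation": [0.91, -0.494, 0], "twist": 0},
  ],
)

```text
time: 8.25
tcp_pos: [0.5179, 0.0282, 0.1002]
ee_rot: [-3.139, -0.0, 1.571]
wrist_force: [0.5, -0.0, -0.6]
finger_gap: 0.0854
```

step_arm(
  plan=[
    {"translation": [0.55, -0.3, 0], "twist": 0},
    {"translation": [0.91, -0.494, 0], "twist": 0},
  ],
)

```text
time: 8.5
tcp_pos: [0.4784, 0.1008, 0.1003]
ee_rot: [-3.139, 0.0, 1.571]
wrist_force: [0.6, 0.1, -0.1]
finger_gap: 0.0856
```

step_arm(
  plan=[
    {"translation": [0.55, -0.3, 0], "twist": 0},
    {"translation": [0.91, -0.494, 0], "twist": 0},
    {"translation": [0.91, -0.494, 0.4], "twist": 0},
    {"translation": [0.91, -0.494, 0.4], "twist": 0},
    {"translation": [0.91, -0.494, 0.4], "twist": 0},
  ],
)

```text
time: 9.12
tcp_pos: [0.4408, 0.1719, 0.0694]
ee_rot: [-3.141, 0.0, 1.57]
wrist_force: [0.4, -0.5, 0.8]
finger_gap: 0.0853
```

```bash
python3 look.py side 170 90 270 170 b6
```

```text
9.175 [0.4412 0.1719 0.0697] [ 3.1415 -0.      1.5702] [0.  0.3 0.2] 0.08529516908756686
```

View pics/b6.png

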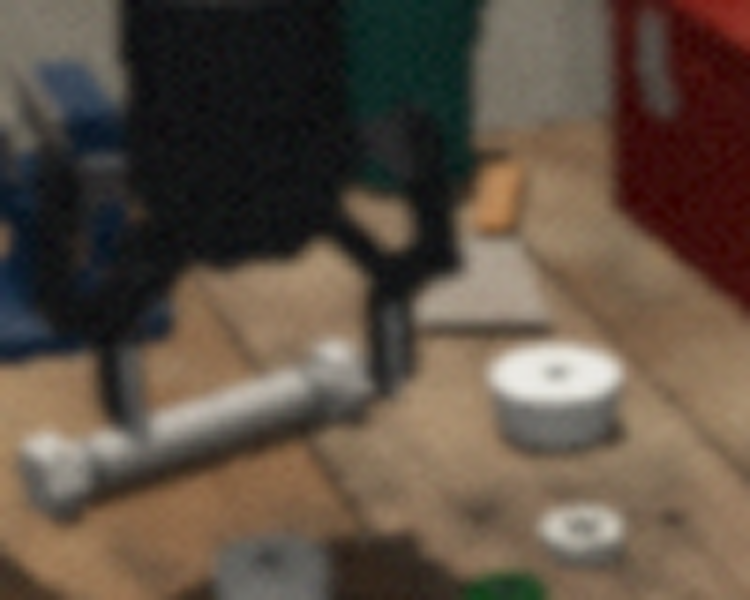

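step_arm(
  plan=[
    {"translation": [0, 0, 0.4], "twist": 0},
    {"translation": [0, 0, 0.74], "twist": 0},
    {"translation": [0, 0, 0.74], "twist": 0},
    {"translation": [0, 0, 0.74], "twist": 0},
  ],
)

```text
time: 9.68
tcp_pos: [0.4414, 0.1721, 0.0111]
ee_rot: [3.141, -0.0, 1.57]
wrist_force: [-0.3, -0.2, -0.4]
finger_gap: 0.0851
```

step_arm(
  grip=-1,
  plan=[
    {"translation": [0, 0, 0], "twist": 0},
    {"translation": [0, 0, 0], "twist": 0},
    {"translation": [0, 0, 0], "twist": 0},
    {"translation": [0, 0, 0], "twist": 0},
    {"translation": [0, 0, 0], "twist": 0},
  ],
)

```text
time: 10.3
tcp_pos: [0.4411, 0.1723, 0.0109]
ee_rot: [3.14, -0.0, 1.571]
wrist_force: [-1.9, -0.6, 20.7]
finger_gap: 0.0386
```

step_arm(
  plan=[
    {"translation": [0, 0, -0.3], "twist": 0},
    {"translation": [0, 0, -0.8], "twist": 0},
    {"translation": [0, 0, -1], "twist": 0},
    {"translation": [0, 0, -1], "twist": 0},
  ],
)

```text
time: 10.8
tcp_pos: [0.4414, 0.1724, 0.0911]
ee_rot: [3.139, -0.001, 1.571]
wrist_force: [0.5, -0.0, -1.5]
finger_gap: 0.0382
```

```bash
python3 look.py side 170 90 270 170 b7
```

```text
10.85 [0.441  0.1722 0.0902] [ 3.1407e+00 -2.0000e-04  1.5709e+00] [-0.   1.3 -1.7] 0.0381015512858345
```

View pics/b7.png

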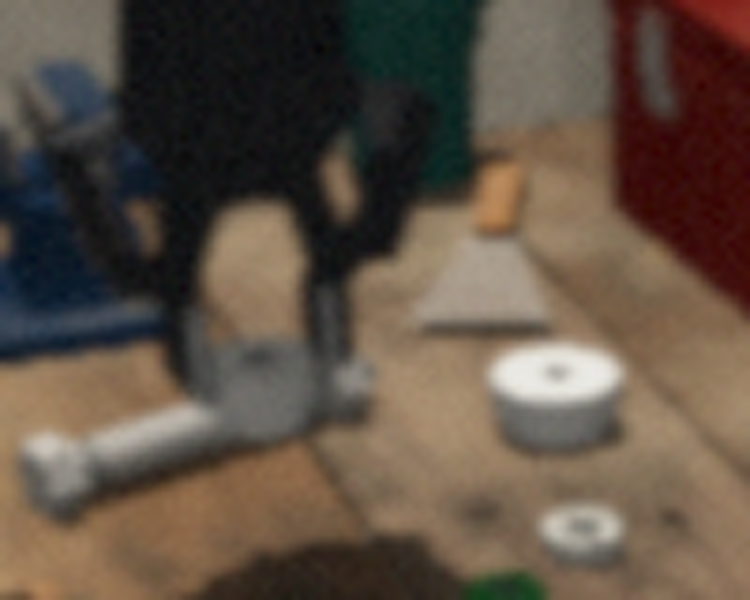

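step_arm(
  plan=[
    {"translation": [-0.4, 0.17, 0], "twist": 0},
    {"translation": [-0.92, 0.396, 0], "twist": 0},
  ],
)

```text
time: 11.1
tcp_pos: [0.4721, 0.0982, 0.089]
ee_rot: [-3.14, 0.0, 1.573]
wrist_force: [0.7, 0.4, -1.2]
finger_gap: 0.0384
```

step_arm(
  plan=[
    {"translation": [-0.5, 0.2, 0], "twist": 0},
    {"translation": [-0.92, 0.396, 0], "twist": 0},
  ],
)

```text
time: 11.35
tcp_pos: [0.504, 0.0235, 0.0889]
ee_rot: [-3.14, -0.0, 1.57]
wrist_force: [0.7, 0.5, -0.9]
finger_gap: 0.0383
```

step_arm(
  plan=[
    {"translation": [-0.5, 0.2, 0], "twist": 0},
    {"translation": [-0.92, 0.396, 0], "twist": 0},
  ],
)

```text
time: 11.6
tcp_pos: [0.5357, -0.05, 0.0887]
ee_rot: [-3.14, -0.0, 1.57]
wrist_force: [0.0, 0.4, -0.7]
finger_gap: 0.0382
```

step_arm(
  plan=[
    {"translation": [-0.5, 0.2, 0], "twist": 0},
    {"translation": [-0.92, 0.396, 0], "twist": 0},
  ],
)

```text
time: 11.85
tcp_pos: [0.5674, -0.1236, 0.0886]
ee_rot: [-3.14, -0.001, 1.57]
wrist_force: [-0.7, 0.1, -0.8]
finger_gap: 0.038
```

step_arm(
  plan=[
    {"translation": [-0.5, 0.2, 0], "twist": 0},
    {"translation": [-0.92, 0.396, 0], "twist": 0},
    {"translation": [-0.92, 0.396, 0.4], "twist": 0},
    {"translation": [-0.92, 0.396, 0.4], "twist": 0},
    {"translation": [-0.92, 0.396, 0.4], "twist": 0},
  ],
)

```text
time: 12.48
tcp_pos: [0.599, -0.1953, 0.058]
ee_rot: [-3.141, -0.0, 1.571]
wrist_force: [0.0, 0.2, -1.4]
finger_gap: 0.0382
```

```bash
python3 look.py side 270 170 370 250 b8
```

```text
12.525 [ 0.5994 -0.1954  0.0585] [3.1415 0.     1.5714] [ 0.6  1.  -0.5] 0.038290489699456164
```

View pics/b8.png

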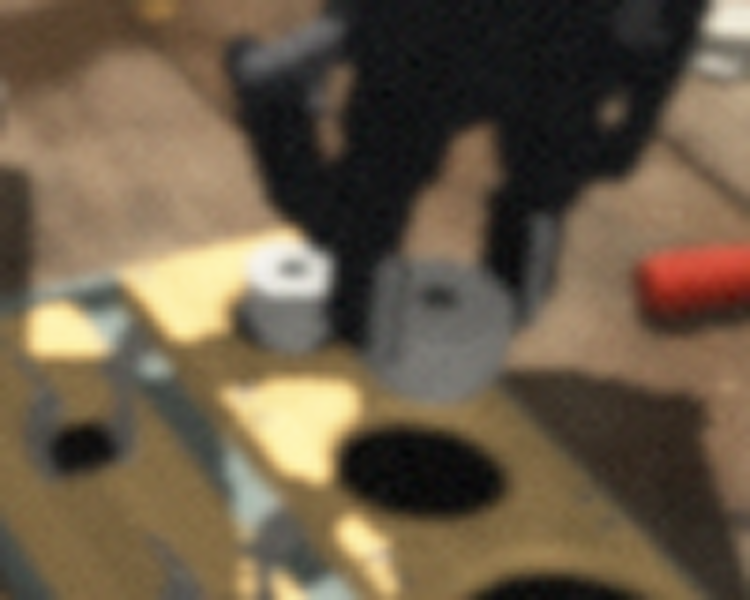

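step_arm(
  plan=[
    {"translation": [-0.02, 0, 0.2], "twist": 0},
    {"translation": [-0.02, 0, 0.4], "twist": 0},
    {"translation": [-0.02, 0, 0.46], "twist": 0},
    {"translation": [-0.02, 0, 0.475], "twist": 0},
    {"translation": [-0.02, 0, 0.475], "twist": 0},
  ],
)

```text
time: 13.15
tcp_pos: [0.5986, -0.197, 0.0201]
ee_rot: [-3.14, -0.001, 1.571]
wrist_force: [-4.3, 2.1, 7.4]
finger_gap: 0.0386
```

```bash
python3 look.py side 270 170 370 250 b9
```

```text
13.2 [ 0.5987 -0.1971  0.0201] [-3.1405e+00 -4.0000e-04  1.5710e+00] [-4.2  0.5  6.6] 0.03852911042094563
```

View pics/b9.png

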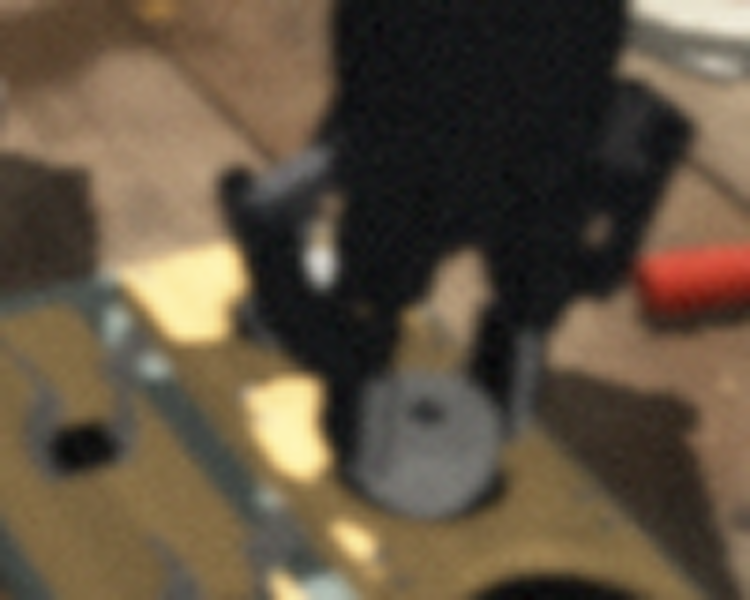

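On the floor (7 N contact). Release and lift, then go for the large disc.

step_arm(
  grip=0.6,
  plan=[
    {"translation": [0, 0, 0], "twist": 0},
    {"translation": [0, 0, 0], "twist": 0},
    {"translation": [0, 0, 0], "twist": 0},
  ],
)

```text
time: 13.58
tcp_pos: [0.5993, -0.1974, 0.02]
ee_rot: [-3.142, 0.0, 1.571]
wrist_force: [-0.4, -0.2, -0.7]
finger_gap: 0.0683
```

step_arm(
  plan=[
    {"translation": [0, 0, -0.4], "twist": 0},
    {"translation": [0, 0, -1], "twist": 0},
    {"translation": [0, 0, -1], "twist": 0},
  ],
)

```text
time: 13.95
tcp_pos: [0.6013, -0.1982, 0.1035]
ee_rot: [3.136, 0.002, 1.571]
wrist_force: [0.7, -0.8, -1.0]
finger_gap: 0.0684
```

```bash
python3 look.py side 270 170 370 250 b10
```

```text
14.0 [ 0.6002 -0.1978  0.1015] [3.1387e+00 1.3000e-03 1.5709e+00] [-0.1  0.4 -0.3] 0.06849783143386393
```

View pics/b10.png

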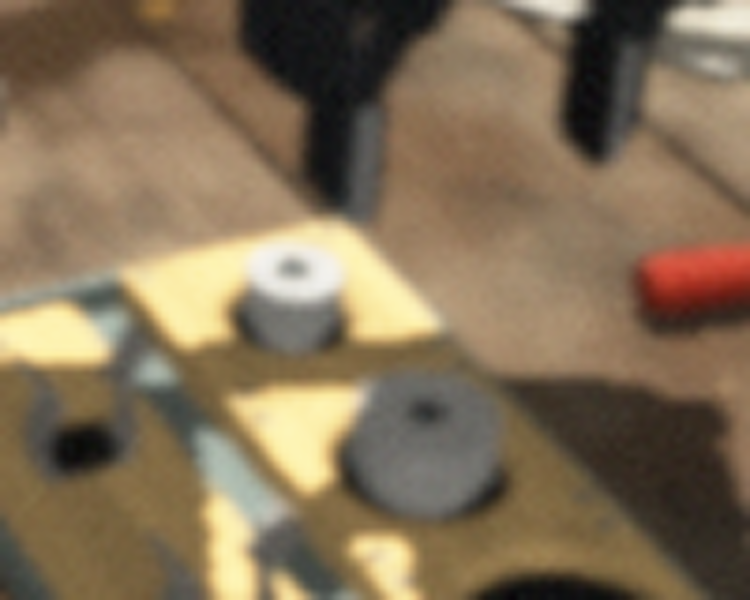

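step_arm(
  grip=1,
  plan=[
    {"translation": [0.5, 0, 0], "twist": 0},
    {"translation": [1, 0, 0], "twist": 0},
  ],
)

```text
time: 14.25
tcp_pos: [0.5985, -0.1166, 0.0988]
ee_rot: [-3.14, -0.001, 1.57]
wrist_force: [0.9, -0.4, -0.0]
finger_gap: 0.0854
```

step_arm(
  plan=[
    {"translation": [0.6, 0, 0], "twist": 0},
    {"translation": [1, 0, 0], "twist": 0},
  ],
)

```text
time: 14.5
tcp_pos: [0.5983, -0.0354, 0.0988]
ee_rot: [-3.139, -0.0, 1.572]
wrist_force: [0.6, -0.7, 0.0]
finger_gap: 0.0854
```

step_arm(
  plan=[
    {"translation": [0.6, 0, 0], "twist": 0},
    {"translation": [1, 0, 0], "twist": 0},
  ],
)

```text
time: 14.75
tcp_pos: [0.5984, 0.0445, 0.0988]
ee_rot: [-3.14, -0.0, 1.572]
wrist_force: [0.8, -0.1, -0.1]
finger_gap: 0.0855
```

step_arm(
  plan=[
    {"translation": [0.6, 0, 0], "twist": 0},
    {"translation": [1, 0, 0], "twist": 0},
  ],
)

```text
time: 15.0
tcp_pos: [0.5984, 0.1244, 0.0988]
ee_rot: [-3.14, 0.0, 1.572]
wrist_force: [0.2, 0.2, 0.4]
finger_gap: 0.0851
```

step_arm(
  plan=[
    {"translation": [0.6, 0, 0], "twist": 0},
    {"translation": [1, 0, 0], "twist": 0},
  ],
)

```text
time: 15.25
tcp_pos: [0.5984, 0.2044, 0.0987]
ee_rot: [-3.14, 0.0, 1.572]
wrist_force: [0.4, -0.1, 0.2]
finger_gap: 0.0858
```

step_arm(
  plan=[
    {"translation": [0.6, -0.05, 0], "twist": 0},
    {"translation": [1, -0.05, 0.2], "twist": 0},
    {"translation": [1, -0.05, 0.4], "twist": 0},
    {"translation": [1, -0.05, 0.4], "twist": 0},
  ],
)

```text
time: 15.75
tcp_pos: [0.5939, 0.2817, 0.0658]
ee_rot: [-3.138, 0.002, 1.571]
wrist_force: [0.2, 0.5, -0.4]
finger_gap: 0.0857
```

```bash
python3 look.py side 180 90 280 170 b11
```

```text
15.8 [0.5946 0.2816 0.0669] [-3.1394e+00  1.0000e-03  1.5703e+00] [ 0.4 -0.2  0.2] 0.08547870314773538
```

View pics/b11.png

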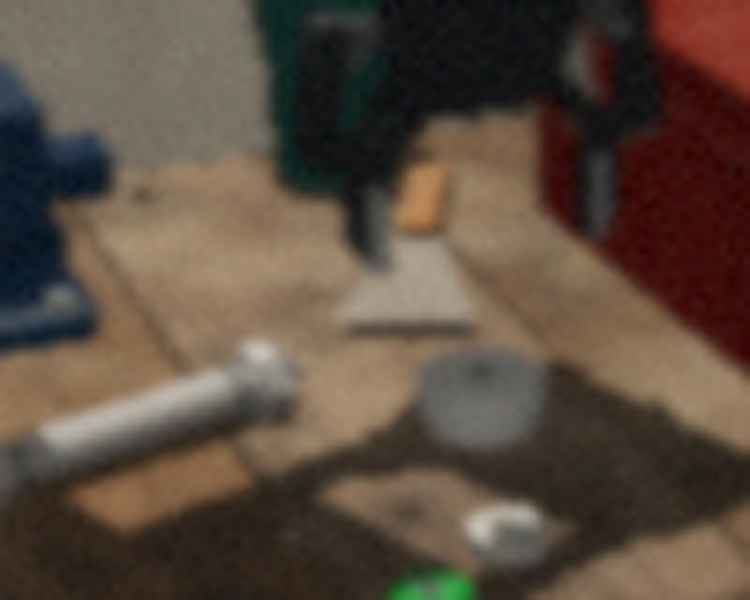

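step_arm(
  plan=[
    {"translation": [0.05, 0.0, 0.3], "twist": 0},
    {"translation": [0.05, 0, 0.71], "twist": 0},
    {"translation": [0.05, 0, 0.71], "twist": 0},
    {"translation": [0.05, 0, 0.71], "twist": 0},
  ],
)

```text
time: 16.3
tcp_pos: [0.596, 0.2862, 0.0126]
ee_rot: [3.141, -0.0, 1.57]
wrist_force: [-0.7, -0.5, 0.2]
finger_gap: 0.0854
```

step_arm(
  grip=-1,
  plan=[
    {"translation": [0, 0, 0], "twist": 0},
    {"translation": [0, 0, 0], "twist": 0},
    {"translation": [0, 0, 0], "twist": 0},
    {"translation": [0, 0, 0], "twist": 0},
    {"translation": [0, 0, 0], "twist": 0},
  ],
)

```text
time: 16.92
tcp_pos: [0.5957, 0.2867, 0.0128]
ee_rot: [3.14, -0.0, 1.571]
wrist_force: [-4.3, -2.1, 15.2]
finger_gap: 0.05
```

step_arm(
  plan=[
    {"translation": [0, 0, -0.3], "twist": 0},
    {"translation": [0, 0, -0.8], "twist": 0},
    {"translation": [0, 0, -1], "twist": 0},
    {"translation": [0, 0, -1], "twist": 0},
  ],
)

```text
time: 17.42
tcp_pos: [0.5957, 0.2868, 0.0921]
ee_rot: [3.14, -0.001, 1.571]
wrist_force: [0.1, 0.3, -2.4]
finger_gap: 0.0502
```

```bash
python3 look.py side 180 90 280 170 b12
```

```text
17.475 [0.595  0.2865 0.0909] [-3.1415e+00  1.0000e-04  1.5709e+00] [ 0.5 -0.2 -1.9] 0.04978318357480813
```

View pics/b12.png

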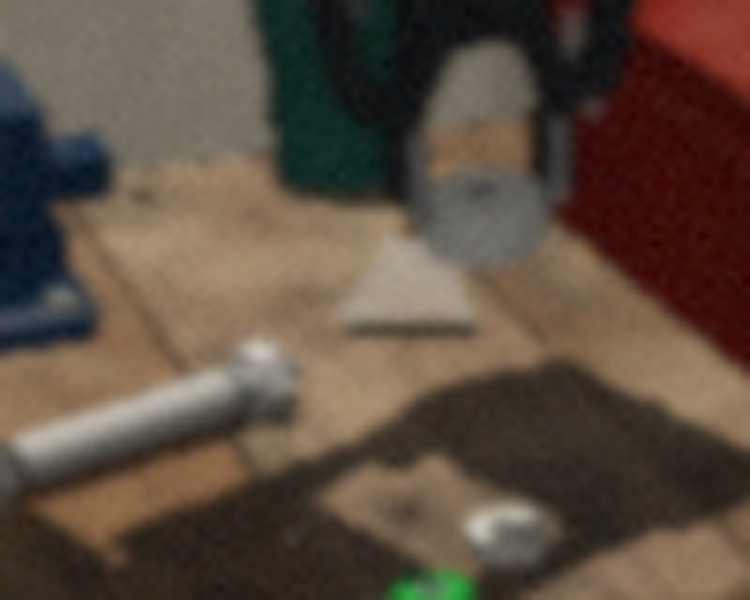

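step_arm(
  plan=[
    {"translation": [-0.5, 0, 0], "twist": 0},
    {"translation": [-1, 0, 0], "twist": 0},
  ],
)

```text
time: 17.73
tcp_pos: [0.5942, 0.2057, 0.0894]
ee_rot: [-3.139, 0.001, 1.572]
wrist_force: [0.7, 0.5, -1.7]
finger_gap: 0.0501
```

step_arm(
  plan=[
    {"translation": [-0.6, 0, 0], "twist": 0},
    {"translation": [-1, 0, 0], "twist": 0},
  ],
)

```text
time: 17.98
tcp_pos: [0.5942, 0.1246, 0.0896]
ee_rot: [-3.139, 0.0, 1.57]
wrist_force: [-0.9, -0.4, -2.0]
finger_gap: 0.05
```

step_arm(
  plan=[
    {"translation": [-0.6, 0, 0], "twist": 0},
    {"translation": [-1, 0, 0], "twist": 0},
  ],
)

```text
time: 18.23
tcp_pos: [0.5942, 0.0448, 0.0896]
ee_rot: [-3.139, 0.0, 1.57]
wrist_force: [0.7, 0.1, -1.9]
finger_gap: 0.0499
```

step_arm(
  plan=[
    {"translation": [-0.6, 0, 0], "twist": 0},
    {"translation": [-1, 0, 0], "twist": 0},
  ],
)

```text
time: 18.48
tcp_pos: [0.5943, -0.0352, 0.0896]
ee_rot: [-3.139, -0.0, 1.57]
wrist_force: [-0.4, 1.2, -2.2]
finger_gap: 0.0499
```

step_arm(
  plan=[
    {"translation": [-0.6, 0, 0], "twist": 0},
    {"translation": [-1, 0, 0], "twist": 0},
  ],
)

```text
time: 18.73
tcp_pos: [0.5943, -0.1151, 0.0896]
ee_rot: [-3.139, -0.001, 1.57]
wrist_force: [0.7, 0.1, -1.3]
finger_gap: 0.0498
```

step_arm(
  plan=[
    {"translation": [-0.6, 0, 0], "twist": 0},
    {"translation": [-1, 0, 0], "twist": 0},
  ],
)

```text
time: 18.98
tcp_pos: [0.5943, -0.195, 0.0895]
ee_rot: [-3.139, -0.001, 1.57]
wrist_force: [-0.0, 0.6, -1.3]
finger_gap: 0.05
```

step_arm(
  plan=[
    {"translation": [-0.5, 0.05, 0], "twist": 0},
    {"translation": [-0.98, 0.05, 0], "twist": 0},
    {"translation": [-0.98, 0.05, 0.4], "twist": 0},
    {"translation": [-0.98, 0.05, 0.4], "twist": 0},
    {"translation": [-0.98, 0.05, 0.4], "twist": 0},
  ],
)

```text
time: 19.6
tcp_pos: [0.5991, -0.2712, 0.0591]
ee_rot: [-3.141, -0.001, 1.571]
wrist_force: [0.7, -0.2, -1.3]
finger_gap: 0.0499
```

```bash
python3 look.py side 280 180 380 260 b13
```

```text
19.65 [ 0.5995 -0.2714  0.0597] [3.1415 0.     1.5715] [-0.5 -0.1 -1.6] 0.04995048348842639
```

View pics/b13.png

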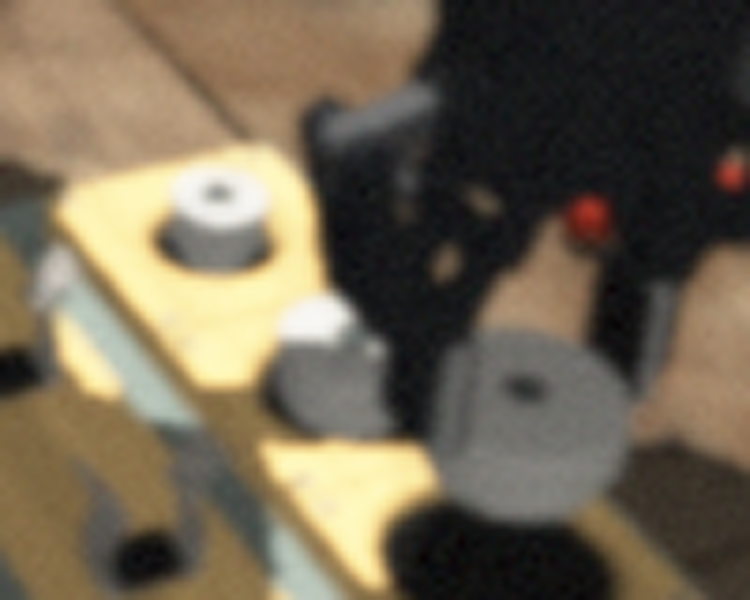

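step_arm(
  plan=[
    {"translation": [-0.01, 0, 0.2], "twist": 0},
    {"translation": [-0.01, 0, 0.4], "twist": 0},
    {"translation": [-0.01, 0, 0.46], "twist": 0},
    {"translation": [-0.01, 0, 0.475], "twist": 0},
    {"translation": [-0.01, 0, 0.475], "twist": 0},
  ],
)

```text
time: 20.27
tcp_pos: [0.5984, -0.272, 0.0219]
ee_rot: [-3.14, -0.001, 1.571]
wrist_force: [-9.7, 4.8, 20.0]
finger_gap: 0.0499
```

```bash
python3 look.py side 280 180 380 260 b14
```

```text
20.325 [ 0.5984 -0.272   0.0219] [-3.1401e+00 -8.0000e-04  1.5711e+00] [-8.8  5.5 20.3] 0.050219444779264266
```

View pics/b14.png

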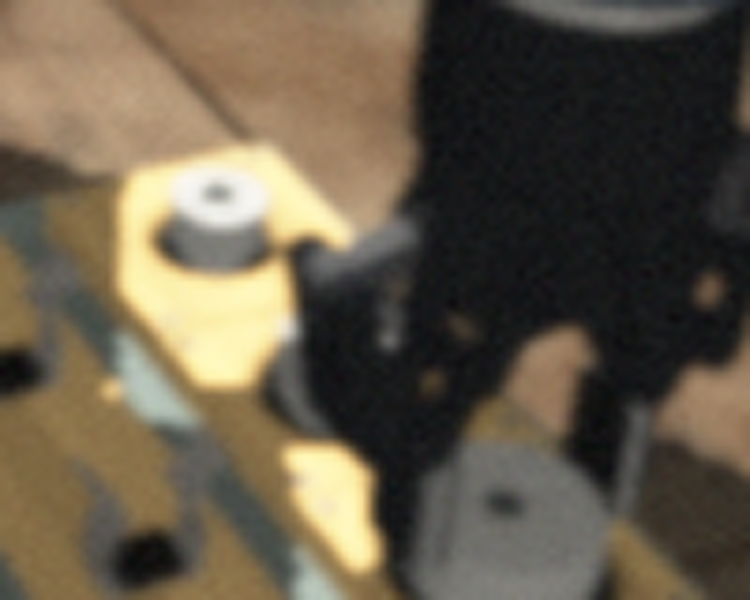

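step_arm(
  grip=0.75,
  plan=[
    {"translation": [0, 0, -0.02], "twist": 0},
    {"translation": [0, 0, -0.02], "twist": 0},
    {"translation": [0, 0, -0.02], "twist": 0},
  ],
)

```text
time: 20.7
tcp_pos: [0.5993, -0.2726, 0.0226]
ee_rot: [-3.141, -0.0, 1.571]
wrist_force: [0.3, -1.1, -0.5]
finger_gap: 0.0749
```

step_arm(
  plan=[
    {"translation": [0, 0, -0.4], "twist": 0},
    {"translation": [0, 0, -1], "twist": 0},
    {"translation": [0, 0, -1], "twist": 0},
  ],
)

```text
time: 21.08
tcp_pos: [0.6012, -0.2737, 0.1064]
ee_rot: [3.136, 0.003, 1.571]
wrist_force: [-0.1, 0.3, -1.1]
finger_gap: 0.075
```

```bash
python3 look.py side 260 170 380 260 b15
```

```text
21.125 [ 0.6001 -0.2731  0.1043] [3.1390e+00 1.5000e-03 1.5709e+00] [-0.7  0.6  0.1] 0.07462910739770501
```

View pics/b15.png

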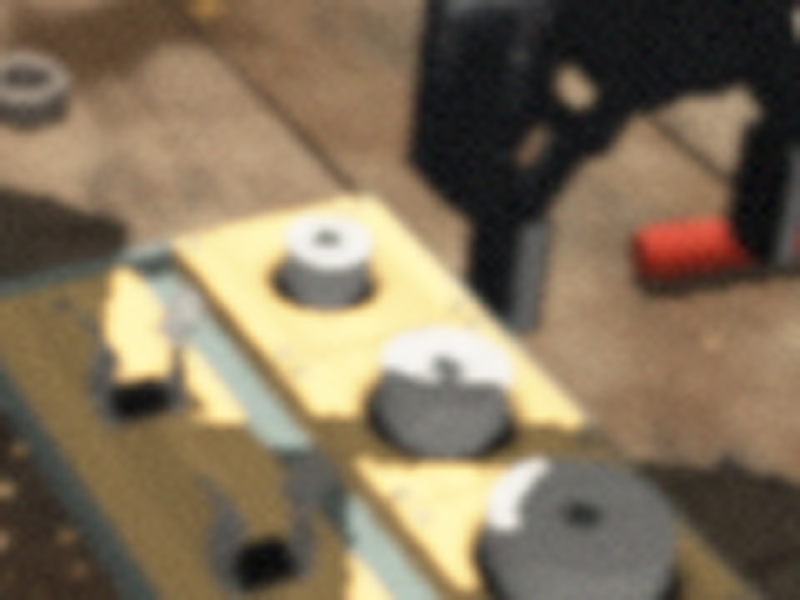

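```bash
python3 - <<'E'
from h import *
z=np.load("pics/top0.npz")['p'][:,:,::-1]; s=np.load("pics/side0.npz")['p'][:,:,::-1]
out=[]
for n,im,b in (("top",z,(85,175,155,265)),("side",s,(165,125,228,170))):
    k=5 if n=="top" else 6; im=cv2.resize(im,None,fx=k,fy=k,interpolation=cv2.INTER_CUBIC)
    c=np.array([.447,.310,.014]);a=.295
    u=np.array([np.cos(a),np.sin(a),0]);
    # silhouette offset perpendicular to view and axis
    m=imaging.camera_model(n); v=c-m["world_from_camera"][:3,3]; v/=np.linalg.norm(v); w=np.cross(u,v); w/=np.linalg.norm(w)
    def line(p,q,col):
        t=((proj(n,[p,q])+.5)*k).astype(int); cv2.line(im,t[0].tolist(),t[1].tolist(),col,1)
    for sg in(-1,1):
        line(c+u*.062+w*.010*sg,c-u*.062+w*.010*sg,(0,0,255))
        for sx in (-1,1): line(c+u*.062*sx+w*.0155*sg,c+u*.076*sx+w*.0155*sg,(255,0,0)); line(c+u*.076*sx,c+u*.076*sx+w*.0155*sg,(255,0,0))
    line(c+u*.088+w*.005,c+u*.088-w*.005,(0,255,0))
    x0,y0,x1,y1=b; out.append(im[y0*k:y1*k,x0*k:x1*k])
h=max(o.shape[0] for o in out); out=[cv2.copyMakeBorder(o,0,h-o.shape[0],0,0,0) for o in out]
cv2.imwrite("pics/hh.png",np.hstack(out))
E
```

```text
(no output)
```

View pics/hh.png

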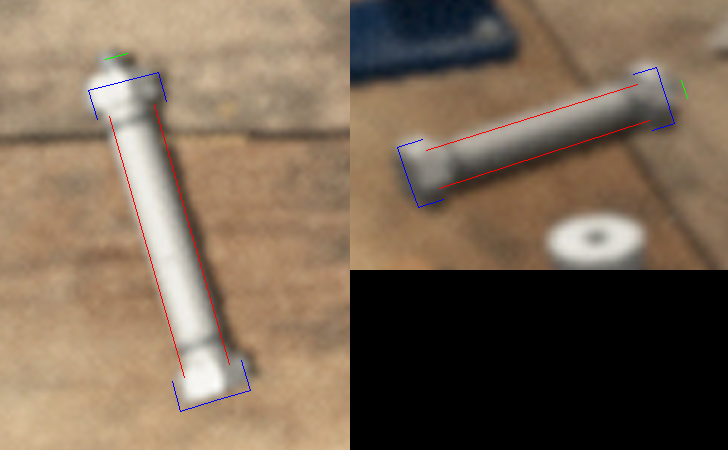

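step_arm(
  grip=0.4,
  plan=[
    {"translation": [0.45, -0.12, -0.2], "twist": 0},
    {"translation": [0.912, -0.236, -0.2], "twist": 0},
  ],
)

```text
time: 21.38
tcp_pos: [0.58, -0.199, 0.1184]
ee_rot: [-3.141, -0.0, 1.57]
wrist_force: [0.4, 0.2, -0.2]
finger_gap: 0.0599
```

step_arm(
  plan=[
    {"translation": [0.55, -0.14, 0], "twist": 0},
    {"translation": [0.912, -0.236, 0], "twist": 0},
  ],
)

```text
time: 21.62
tcp_pos: [0.5601, -0.1247, 0.1176]
ee_rot: [-3.139, -0.001, 1.571]
wrist_force: [0.5, -0.3, -0.0]
finger_gap: 0.0596
```

step_arm(
  plan=[
    {"translation": [0.55, -0.14, 0], "twist": 0},
    {"translation": [0.912, -0.236, 0], "twist": 0},
  ],
)

```text
time: 21.88
tcp_pos: [0.5412, -0.052, 0.1176]
ee_rot: [-3.139, -0.001, 1.571]
wrist_force: [0.3, -0.2, -0.7]
finger_gap: 0.0596
```

step_arm(
  plan=[
    {"translation": [0.55, -0.14, 0], "twist": 0},
    {"translation": [0.912, -0.236, 0], "twist": 0},
  ],
)

```text
time: 22.12
tcp_pos: [0.5223, 0.0209, 0.1177]
ee_rot: [-3.139, -0.0, 1.571]
wrist_force: [0.4, -0.6, -0.1]
finger_gap: 0.06
```

step_arm(
  plan=[
    {"translation": [0.55, -0.14, 0], "twist": 0},
    {"translation": [0.912, -0.236, 0], "twist": 0},
  ],
)

```text
time: 22.38
tcp_pos: [0.5035, 0.0937, 0.1178]
ee_rot: [-3.139, 0.0, 1.572]
wrist_force: [0.5, -0.7, -0.1]
finger_gap: 0.0598
```

step_arm(
  plan=[
    {"translation": [0.55, -0.14, 0], "twist": 0},
    {"translation": [0.912, -0.236, 0], "twist": 0},
  ],
)

```text
time: 22.62
tcp_pos: [0.4847, 0.1666, 0.1178]
ee_rot: [-3.14, 0.0, 1.572]
wrist_force: [-0.1, -0.2, 0.4]
finger_gap: 0.0599
```

step_arm(
  plan=[
    {"translation": [0.55, -0.14, 0], "twist": 0},
    {"translation": [0.912, -0.236, 0], "twist": 0},
  ],
)

```text
time: 22.88
tcp_pos: [0.4659, 0.2395, 0.1177]
ee_rot: [-3.14, 0.001, 1.572]
wrist_force: [-0.7, -1.6, 0.5]
finger_gap: 0.0597
```

step_arm(
  plan=[
    {"translation": [0.55, -0.14, 0], "twist": 0.1},
    {"translation": [0.912, -0.236, 0], "twist": 0.2},
    {"translation": [0.912, -0.236, 0], "twist": 0.3},
    {"translation": [0.912, -0.236, 0], "twist": 0.41},
    {"translation": [0.912, -0.236, 0], "twist": 0.52},
    {"translation": [0.912, -0.236, 0], "twist": 0.63},
    {"translation": [0.912, -0.236, 0], "twist": 0.74},
    {"translation": [0.912, -0.236, 0], "twist": 0.809},
    {"translation": [0.912, -0.236, 0], "twist": 0.809},
  ],
)

```text
time: 24.0
tcp_pos: [0.4477, 0.3108, 0.1179]
ee_rot: [3.141, 0.002, 0.301]
wrist_force: [-0.5, 0.7, -0.5]
finger_gap: 0.0596
```

step_arm(
  plan=[
    {"translation": [0, 0, 0.4], "twist": 0},
    {"translation": [0, 0, 0.8], "twist": 0},
    {"translation": [0, 0, 0.8], "twist": 0},
  ],
)

```text
time: 24.38
tcp_pos: [0.4467, 0.3102, 0.0528]
ee_rot: [3.141, 0.005, 0.302]
wrist_force: [-0.1, -0.1, 1.0]
finger_gap: 0.0596
```

```bash
python3 look.py side 160 100 240 160 b16
```

```text
24.425 [0.4475 0.3107 0.0542] [3.1411e+00 2.5000e-03 3.0200e-01] [-0.1  0.4  0.3] 0.05990593188971947
```

View pics/b16.png

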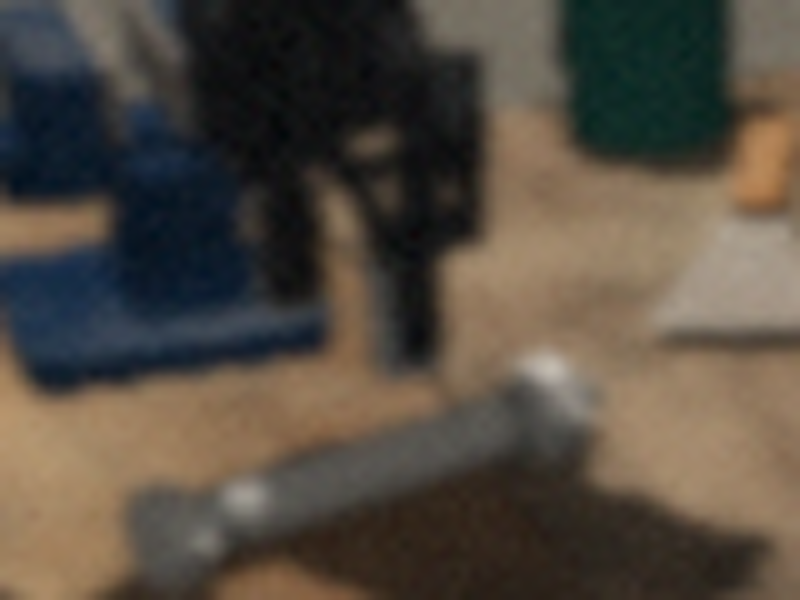

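step_arm(
  plan=[
    {"translation": [0, 0, 0.3], "twist": 0},
    {"translation": [0, 0, 0.62], "twist": 0},
    {"translation": [0, 0, 0.62], "twist": 0},
    {"translation": [0, 0, 0.62], "twist": 0},
  ],
)

```text
time: 24.92
tcp_pos: [0.4488, 0.3114, 0.0066]
ee_rot: [-3.141, -0.001, 0.301]
wrist_force: [-0.1, -0.6, 0.2]
finger_gap: 0.0598
```

step_arm(
  grip=-1,
  plan=[
    {"translation": [0, 0, 0], "twist": 0},
    {"translation": [0, 0, 0], "twist": 0},
    {"translation": [0, 0, 0], "twist": 0},
    {"translation": [0, 0, 0], "twist": 0},
    {"translation": [0, 0, 0], "twist": 0},
  ],
)

```text
time: 25.55
tcp_pos: [0.4485, 0.3113, 0.0062]
ee_rot: [-3.141, -0.001, 0.301]
wrist_force: [-2.1, -0.5, 12.9]
finger_gap: 0.0176
```

```bash
python3 look.py side 160 100 240 160 b17
```

```text
25.6 [0.4486 0.3113 0.0062] [-3.1415e+00 -1.2000e-03  3.0050e-01] [-2.3 -1.1 13.7] 0.01780717171574249
```

View pics/b17.png

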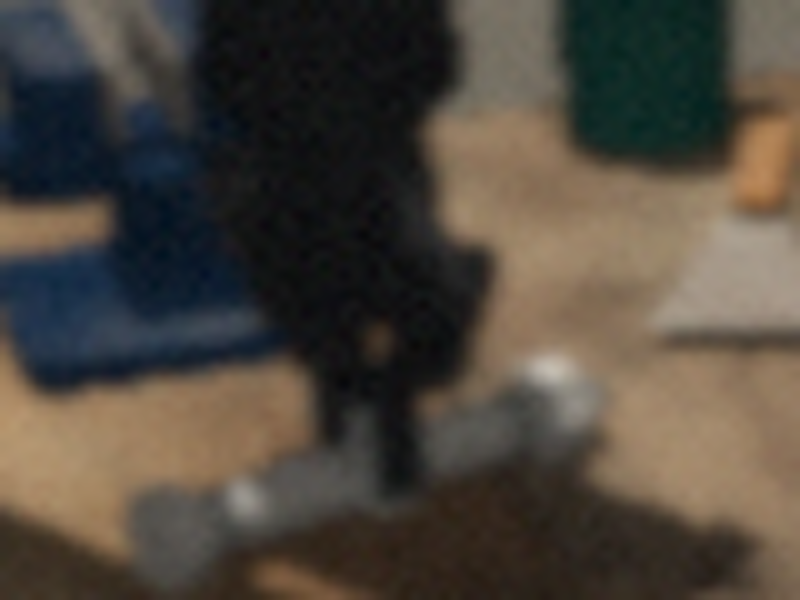

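step_arm(
  plan=[
    {"translation": [0, 0, -0.3], "twist": 0},
    {"translation": [0, 0, -0.8], "twist": 0},
    {"translation": [0, 0, -1], "twist": 0},
    {"translation": [0, 0, -1], "twist": -0.11},
    {"translation": [0, 0, -1], "twist": -0.22},
    {"translation": [0, 0, -1], "twist": -0.33},
    {"translation": [0, 0, -1], "twist": -0.44},
    {"translation": [0, 0, -1], "twist": -0.55},
    {"translation": [0, 0, -1], "twist": -0.66},
    {"translation": [0, 0, -1], "twist": -0.76},
    {"translation": [0, 0, -1], "twist": -0.809},
    {"translation": [0, 0, -1], "twist": -0.809},
  ],
)

```text
time: 27.1
tcp_pos: [0.4479, 0.3109, 0.0847]
ee_rot: [-3.141, 0.0, 1.57]
wrist_force: [0.0, -0.3, -3.4]
finger_gap: 0.0179
```

```bash
python3 look.py side 160 80 260 155 b18
```

```text
27.15 [0.4479 0.3109 0.0849] [-3.141e+00  4.000e-04  1.569e+00] [ 0.7  0.3 -3.4] 0.017859104526951646
```

View pics/b18.png

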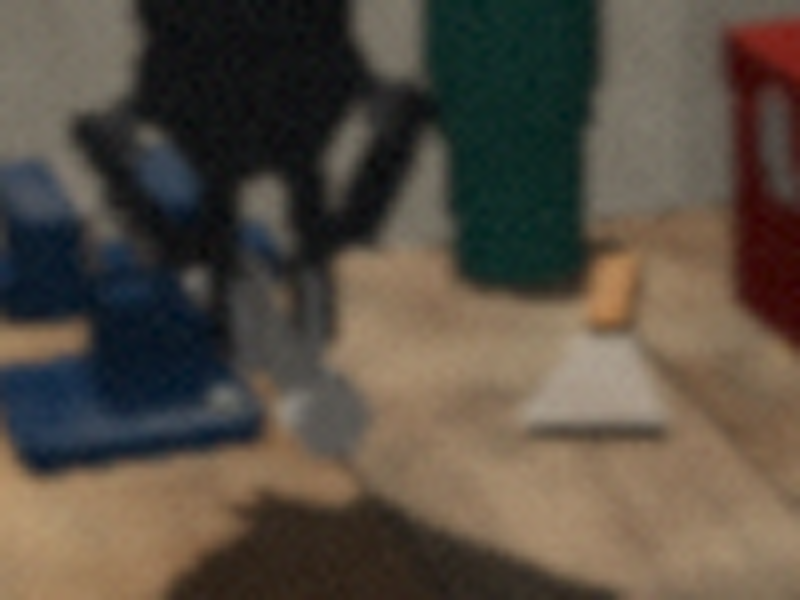

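step_arm(
  plan=[
    {"translation": [-0.4, 0.05, 0], "twist": 0},
    {"translation": [-0.909, 0.117, 0], "twist": 0},
  ],
)

```text
time: 27.4
tcp_pos: [0.4576, 0.238, 0.0851]
ee_rot: [3.141, -0.0, 1.57]
wrist_force: [1.3, -0.7, -3.0]
finger_gap: 0.0176
```

step_arm(
  plan=[
    {"translation": [-0.5, 0.06, 0], "twist": 0},
    {"translation": [-0.909, 0.117, 0], "twist": 0},
  ],
)

```text
time: 27.65
tcp_pos: [0.4669, 0.1642, 0.0852]
ee_rot: [-3.141, 0.0, 1.568]
wrist_force: [0.3, 0.8, -1.8]
finger_gap: 0.0179
```

step_arm(
  plan=[
    {"translation": [-0.5, 0.06, 0], "twist": 0},
    {"translation": [-0.909, 0.117, 0], "twist": 0},
  ],
)

```text
time: 27.9
tcp_pos: [0.4763, 0.0915, 0.0852]
ee_rot: [-3.142, 0.0, 1.568]
wrist_force: [0.2, -1.5, -3.3]
finger_gap: 0.0175
```

step_arm(
  plan=[
    {"translation": [-0.5, 0.06, 0], "twist": 0},
    {"translation": [-0.909, 0.117, 0], "twist": 0},
  ],
)

```text
time: 28.15
tcp_pos: [0.4857, 0.0188, 0.0852]
ee_rot: [3.142, 0.0, 1.568]
wrist_force: [-1.0, 0.2, -3.4]
finger_gap: 0.0177
```

step_arm(
  plan=[
    {"translation": [-0.5, 0.06, 0], "twist": 0},
    {"translation": [-0.909, 0.117, 0], "twist": 0},
  ],
)

```text
time: 28.4
tcp_pos: [0.4951, -0.054, 0.0852]
ee_rot: [3.142, 0.0, 1.568]
wrist_force: [0.2, 1.5, -2.7]
finger_gap: 0.0177
```

step_arm(
  plan=[
    {"translation": [-0.5, 0.06, 0], "twist": 0},
    {"translation": [-0.909, 0.117, 0], "twist": 0},
  ],
)

```text
time: 28.65
tcp_pos: [0.5044, -0.1267, 0.0851]
ee_rot: [3.142, 0.0, 1.568]
wrist_force: [0.2, -0.1, -2.7]
finger_gap: 0.0179
```

step_arm(
  plan=[
    {"translation": [-0.45, 0.06, 0], "twist": 0},
    {"translation": [-0.909, 0.117, 0], "twist": 0},
    {"translation": [-0.909, 0.117, 0], "twist": 0},
    {"translation": [-0.909, 0.117, 0], "twist": 0},
  ],
)

```text
time: 29.15
tcp_pos: [0.5133, -0.1975, 0.085]
ee_rot: [-3.141, -0.001, 1.569]
wrist_force: [-0.4, -0.3, -3.2]
finger_gap: 0.018
```

```bash
python3 look.py side 240 170 360 260 b19; python3 look.py top 270 110 410 215 b19t
```

```text
29.2 [ 0.5133 -0.1971  0.0851] [-3.1408e+00 -5.0000e-04  1.5702e+00] [ 0.2  0.3 -2.7] 0.017429266485963914
29.25 [ 0.5135 -0.197   0.0852] [-3.1410e+00 -4.0000e-04  1.5709e+00] [ 0.1  0.1 -3.2] 0.01768532754013175
```

View pics/b19.png

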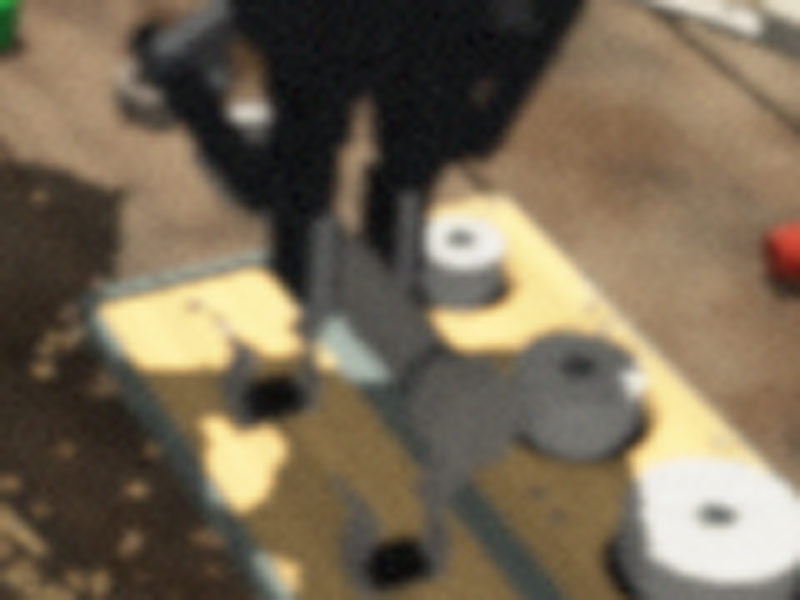

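View pics/b19t.png

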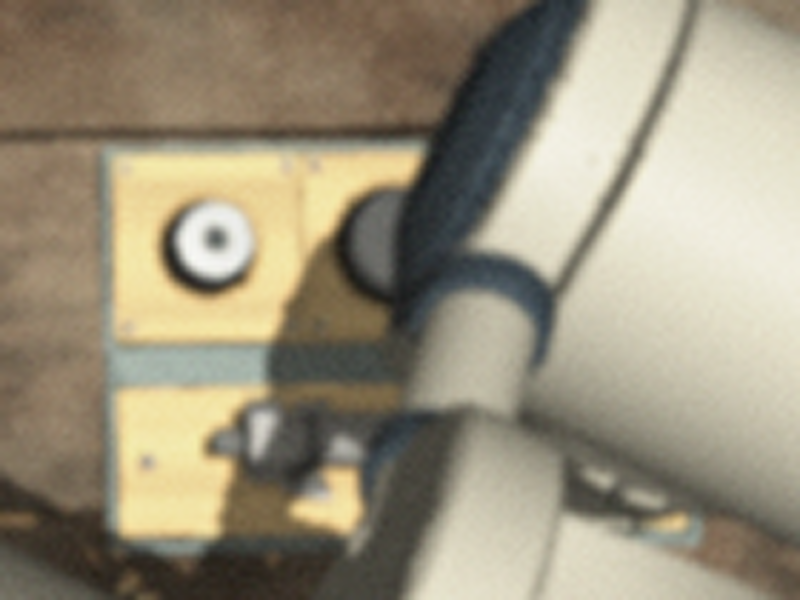

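step_arm(
  plan=[
    {"translation": [0, 0, 0.25], "twist": 0},
    {"translation": [0, 0, 0.5], "twist": 0},
    {"translation": [0, 0, 0.56], "twist": 0},
    {"translation": [0, 0, 0.56], "twist": 0},
    {"translation": [0, 0, 0.56], "twist": 0},
  ],
)

```text
time: 29.88
tcp_pos: [0.5141, -0.198, 0.0412]
ee_rot: [3.141, 0.0, 1.571]
wrist_force: [0.3, -0.8, -2.2]
finger_gap: 0.0176
```

```bash
python3 look.py side 250 190 350 265 b20
```

```text
29.925 [ 0.5141 -0.198   0.0412] [3.1407e+00 5.0000e-04 1.5710e+00] [ 0.2  1.  -3.2] 0.017870749146767728
```

View pics/b20.png

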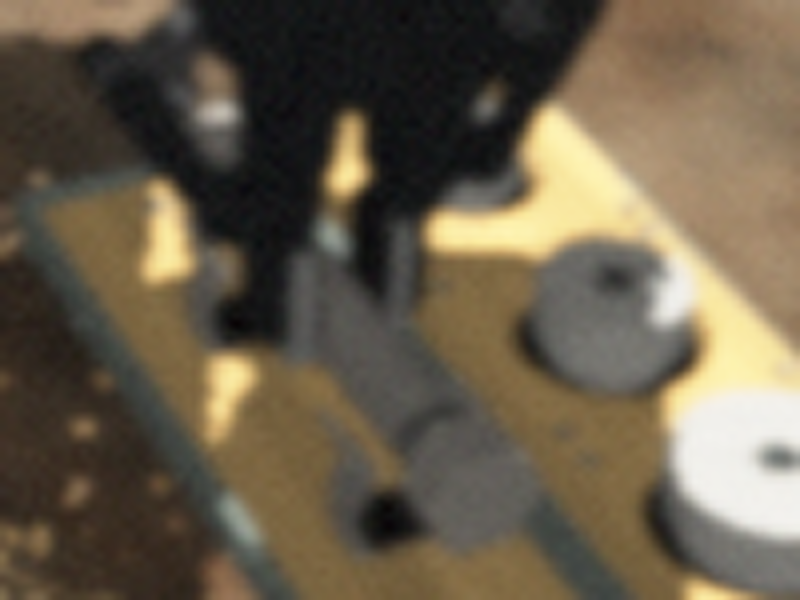

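```bash
python3 - <<'E'
from h import *
print(proj("side",[[.514,-.2395,.05],[.514,-.1555,.05],[.512,-.2395,.05],[.514,-.2395,.011],[.512,-.2395,.011]]), ray("side",[(298.6,241.2)],.05))
z=np.load("pics/top0.npz")['p'][:,:,::-1]; s=np.load("pics/side0.npz")['p'][:,:,::-1]
a=cv2.resize(s[203:265,265:315],None,fx=9,fy=9,interpolation=cv2.INTER_CUBIC); b=cv2.resize(z[170:208,310:372],None,fx=6,fy=6,interpolation=cv2.INTER_CUBIC)
b=cv2.copyMakeBorder(b,0,max(0,a.shape[0]-b.shape[0]),0,0,0);print(a.shape,b.shape)
cv2.imwrite("pics/cl.png",np.hstack([a,b]))
E
```

```text
[[300.98722179 241.06319661]
 [282.00877314 216.68238921]
 [300.05464239 241.32109839]
 [299.73116218 256.43158452]
 [298.82357426 256.6958545 ]] [[ 0.5095975  -0.23814364  0.05      ]]
(558, 450, 3) (558, 372, 3)
```

View pics/cl.png

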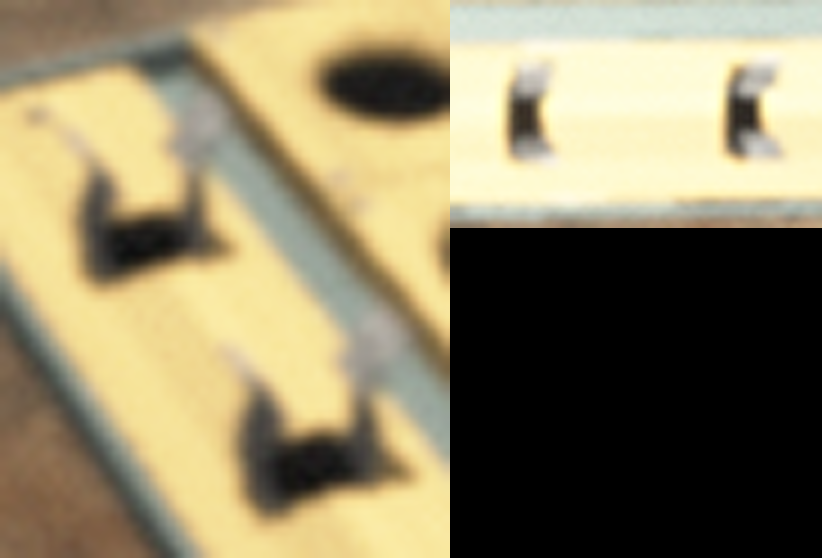

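step_arm(
  plan=[
    {"translation": [0, -0.014, 0.03], "twist": 0},
    {"translation": [0, -0.014, 0.06], "twist": 0},
    {"translation": [0, -0.014, 0.09], "twist": 0},
    {"translation": [0, -0.014, 0.12], "twist": 0},
  ],
)

```text
time: 30.42
tcp_pos: [0.5128, -0.1981, 0.031]
ee_rot: [3.141, 0.0, 1.571]
wrist_force: [-1.0, 0.3, 4.5]
finger_gap: 0.0177
```

step_arm(
  plan=[
    {"translation": [0, 0, 0.03], "twist": 0},
    {"translation": [0, 0, 0.06], "twist": 0},
    {"translation": [0, 0, 0.09], "twist": 0},
    {"translation": [0, 0, 0.12], "twist": 0},
    {"translation": [0, 0, 0.12], "twist": 0},
  ],
)

```text
time: 31.05
tcp_pos: [0.5125, -0.1979, 0.0212]
ee_rot: [-3.141, -0.0, 1.571]
wrist_force: [-1.3, 0.4, -1.0]
finger_gap: 0.0177
```

```bash
python3 look.py side 250 190 350 265 b21
```

```text
31.1 [ 0.5125 -0.1979  0.0212] [-3.1414e+00 -1.0000e-04  1.5709e+00] [-1.1  0.7 -0. ] 0.01791514655950699
```

View pics/b21.png

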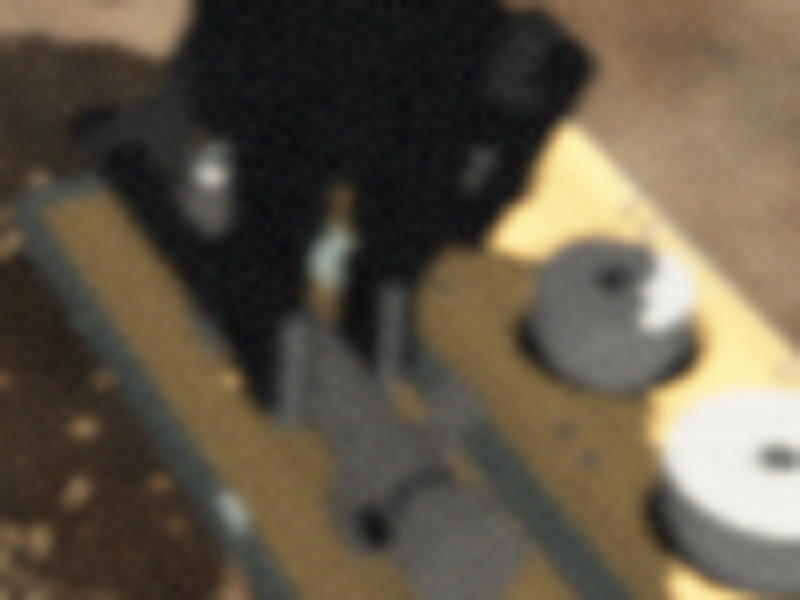

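step_arm(
  plan=[
    {"translation": [0, 0, 0.015], "twist": 0},
    {"translation": [0, 0, 0.03], "twist": 0},
    {"translation": [0, 0, 0.03], "twist": 0},
  ],
)

```text
time: 31.48
tcp_pos: [0.5127, -0.198, 0.0207]
ee_rot: [3.141, 0.001, 1.571]
wrist_force: [-9.2, 5.1, 43.5]
finger_gap: 0.0181
```

step_arm(
  plan=[
    {"translation": [0, 0, -0.025], "twist": 0},
    {"translation": [0, 0, -0.025], "twist": 0},
  ],
)

```text
time: 31.72
tcp_pos: [0.5127, -0.198, 0.0211]
ee_rot: [3.141, 0.0, 1.571]
wrist_force: [-2.7, 1.9, 10.0]
finger_gap: 0.0177
```

step_arm(
  grip=0.0,
  plan=[
    {"translation": [0, 0, 0], "twist": 0},
    {"translation": [0, 0, 0], "twist": 0},
    {"translation": [0, 0, 0], "twist": 0},
  ],
)

```text
time: 32.1
tcp_pos: [0.5126, -0.198, 0.0207]
ee_rot: [-3.141, -0.0, 1.571]
wrist_force: [-0.7, -0.6, -0.3]
finger_gap: 0.0429
```

step_arm(
  plan=[
    {"translation": [0, 0, -0.3], "twist": 0},
    {"translation": [0, 0, -0.7], "twist": 0},
    {"translation": [0, 0, -1], "twist": 0},
  ],
)

```text
time: 32.48
tcp_pos: [0.5128, -0.198, 0.102]
ee_rot: [3.141, 0.0, 1.571]
wrist_force: [0.3, -0.4, -0.1]
finger_gap: 0.043
```

step_arm(
  plan=[
    {"translation": [0.5, 0, -0.7], "twist": 0},
    {"translation": [1, 0, -1], "twist": 0},
  ],
)

```text
time: 32.72
tcp_pos: [0.5132, -0.1177, 0.1829]
ee_rot: [3.139, 0.001, 1.569]
wrist_force: [1.5, -0.1, -1.0]
finger_gap: 0.0424
```

step_arm(
  plan=[
    {"translation": [0.5, 0, 0], "twist": 0},
    {"translation": [1, 0, 0], "twist": 0},
  ],
)

```text
time: 32.98
tcp_pos: [0.5126, -0.0367, 0.1813]
ee_rot: [3.141, 0.0, 1.571]
wrist_force: [1.0, -0.8, -0.2]
finger_gap: 0.0428
```

step_arm(
  plan=[
    {"translation": [0.5, 0, 0], "twist": 0},
    {"translation": [1, 0, 0], "twist": 0},
  ],
)

```text
time: 33.22
tcp_pos: [0.5125, 0.0433, 0.1809]
ee_rot: [3.142, 0.0, 1.571]
wrist_force: [0.3, -0.2, -0.3]
finger_gap: 0.0427
```

step_arm(
  plan=[
    {"translation": [0.5, 0, 0], "twist": 0},
    {"translation": [1, 0, 0], "twist": 0},
  ],
)

```text
time: 33.48
tcp_pos: [0.5124, 0.1233, 0.1808]
ee_rot: [-3.142, 0.0, 1.571]
wrist_force: [1.3, 0.2, 0.1]
finger_gap: 0.0425
```

step_arm(
  plan=[
    {"translation": [0.5, 0, 0], "twist": 0},
    {"translation": [1, 0, 0], "twist": 0},
    {"translation": [1, 0, 0], "twist": 0},
  ],
)

```text
time: 33.85
tcp_pos: [0.5124, 0.2042, 0.1807]
ee_rot: [3.141, -0.0, 1.574]
wrist_force: [0.1, -1.2, -0.3]
finger_gap: 0.0427
```

```bash
python3 look.py side 250 185 370 275 e1; python3 look.py top 0 80 400 280 e2;python3 - <<'E'
from h import *
p,d=imaging.camera("top")
cv2.imwrite("pics/e3.png",cv2.resize(p[125:215,280:400,::-1],None,fx=6,fy=6,interpolation=cv2.INTER_CUBIC))
E
```

```text
33.9 [0.5123 0.2029 0.1807] [-3.1414e+00  2.0000e-04  1.5729e+00] [ 0.3  0.1 -0.6] 0.04256412309216073
33.95 [0.5124 0.202  0.1807] [-3.1412e+00  4.0000e-04  1.5719e+00] [-0.4 -0.5 -0.2] 0.042793321241890205
```

View pics/e1.png

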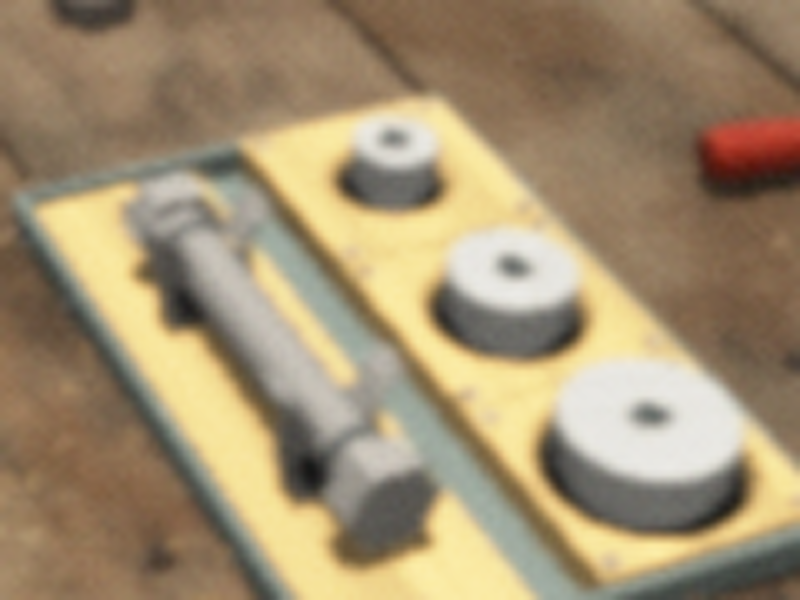

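View pics/e2.png

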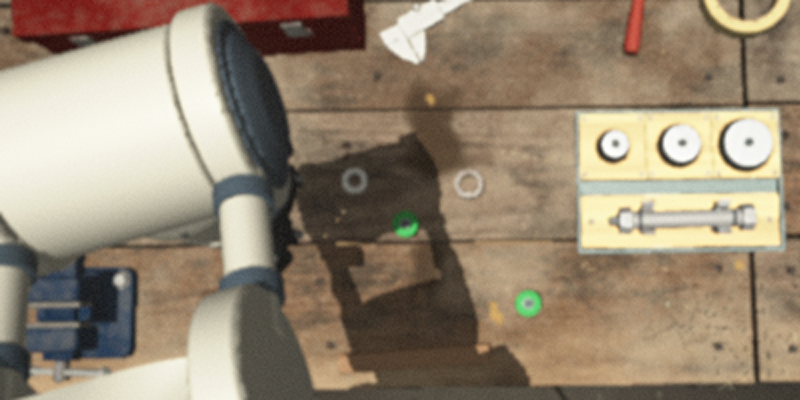

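View pics/e3.png

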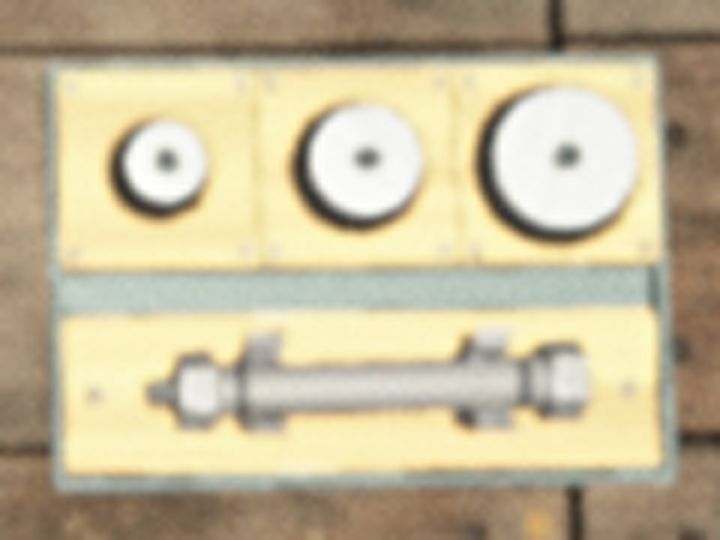

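```bash
python3 - <<'E'
from h import *
from bench import env
p,d=imaging.camera("top");T=imaging.camera_model("top");K=T["camera_matrix"];W=T["world_from_camera"]
def z(u,v):
    r=[]
    for a in range(-1,2):
        for b in range(-1,2):
            D=d[v+b,u+a]; 
            if D>0: r.append((W@[(u+a-K[0,2])/K[0,0]*D,-(v+b-K[1,2])/K[1,1]*D,-D,1])[2])
    return np.median(r).round(4)
for n,u,v in (("small",304,152),("mid",336,152),("large",371,152),("large2",379,152),("wood",350,140),("bar -",330,189),("bar mid",343,189),("bar +",355,189),("strip",345,200)): print(n,z(u,v))
env.job_done()
E
```

```text
small 0.0333
mid 0.0329
large 0.0339
large2 0.0337
wood 0.0169
bar - 0.0388
bar mid 0.039
bar + 0.0393
strip 0.0109
the job is handed in; nothing more can be done
```

The set is packed and the job is handed in. I placed the small disc first, then the middle and the large, each flat and pilot down in its matching recess. Last, I pressed the handle into the two clips.

- **Discs:** the final pictures show all three upright in the right recesses. Depth readings put their tops at 33–34 mm, against the 33 mm expected when seated.
- **Handle:** it met about 7.5 N at the clips, the force then fell away, and the bar came to rest on a hard stop. The bar top reads 38.8–39.3 mm along its length, against the 39 mm expected when fully home.
- **Other parts:** the final top view shows both bushes and both green look-alikes where they started. The arm was clear of everything at hand-in.
- **Time:** the robot's clock stood at about 34 s of the 99 s allowed.

- **Wrist force:** my final check press on the handle briefly reached 43.5 N at the wrist. That force went through the gripped bar, not the arm or the gripper's body, and is under the 120 N wrist limit. I eased off straight away.
- **Camera mismatch:** the side and top cameras disagreed by about 2 mm, so I aimed between them.
- **Finger opening:** it read 2–4 mm below the true diameter on every grasp, with no effect on the result.

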